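# Scrape off a loaded tag jig and hold it up level

### The job

Four acrylic offcuts litter the plywood tag jig that lies on the bars of the laser's pulled-out crumb tray: take the scraper block, scrape all four off the jig's top into the tray without touching them with the fingers, and stand the scraper back upright on the desk. Then grip the jig across its middle, lift it straight up about 10 cm clear of the bars, without tipping it, and hold it over the tray still and level with its three steel tags lying in their pockets, ready for a colleague to take: the program finishes while holding it there. Leave the other things on the desk and in the tray where they are.

Things in the scene. Friction and masses are not known exactly. Their poses are not given: they have to be found in the camera images.
- tray: crumb tray pulled out of the desktop laser engraver, fixed on the desk: dark sheet steel, 200 mm (its x) by 340 mm (its y), rim 30 mm and floor 10 mm above the desk. Origin: middle of its underside, at desk height. Four aluminium bars 8 mm thick cross it along its x at y = -71, -7, 57 and 121 mm, tops 30 mm above the desk; the jig lies on them
- bay (a point): point of the tray midway between bar tops, 30 mm above the desk, where the middle of the jig's underside lies (tray x = 0, y = +25 mm). 94 mm of tray is open past the jig's -y end, 44 mm past its +y end. Steel pins 39 mm above the desk stand round the jig as stops: two at its -y end, two on its +x side 94 mm either way from its middle; it is not fastened
- jig_mid (a point): centre (half-way up) of the jig: a loose plywood board 200 mm long (its y, along the tray's y), 52 mm wide (x), 19 mm thick, 0.16 to 0.28 kg, balanced about this point; top face 49 mm above the desk. Pockets in its top hold the tags flush. Can be gripped across its 52 mm width at the middle: 60 mm of free space on either side, no bar within 27 mm of the middle
- tag0_mid (a point): centre of a loose stainless tag, 28 x 44 x 3 mm (44 along the jig's y), 29 g, lying in its pocket flush with the jig's top, 62 mm towards -y from the jig's middle
- tag1_mid (a point): centre of a loose stainless tag, 28 x 44 x 3 mm (44 along the jig's y), 29 g, lying in its pocket flush with the jig's top, at the jig's middle
- tag2_mid (a point): centre of a loose stainless tag, 28 x 44 x 3 mm (44 along the jig's y), 29 g, lying in its pocket flush with the jig's top, 62 mm towards +y from the jig's middle
- pocket0 (a point): centre of the jig's pocket for tag0 (pocket 29.5 x 45.5 x 3 mm deep, open at the top)
- pocket1 (a point): centre of the jig's pocket for tag1 (pocket 29.5 x 45.5 x 3 mm deep, open at the top)
- pocket2 (a point): centre of the jig's pocket for tag2 (pocket 29.5 x 45.5 x 3 mm deep, open at the top)
- chip0_mid (a point): centre (half-way up) of a loose white acrylic offcut, 10 mm thick, 11 g: a disc 33 mm across. It starts lying flat somewhere on the jig's top, all of it within 92 mm of the jig's middle along its length
- chip1_mid (a point): centre (half-way up) of a loose white acrylic offcut, 10 mm thick, 11 g: a 32 x 28 mm rectangle. It starts lying flat somewhere on the jig's top, all of it within 92 mm of the jig's middle along its length
- chip2_mid (a point): centre (half-way up) of a loose white acrylic offcut, 10 mm thick, 11 g: an L, 34 x 30 mm overall, this point at the middle of that outline. It starts lying flat somewhere on the jig's top, all of it within 92 mm of the jig's middle along its length
- chip3_mid (a point): centre (half-way up) of a loose white acrylic offcut, 10 mm thick, 11 g: a 30 x 26 mm rectangle. It starts lying flat somewhere on the jig's top, all of it within 92 mm of the jig's middle along its length
- scraper_grip (a point): middle of the scraper's grip, 40 mm above its underside. A loose black plastic block, 0.12 to 0.2 kg, standing on the desk left of the tray: flat foot 84 mm long (its x), 30 mm wide (y), 14 mm high; on it an upright grip 60 mm long (x), 18 mm thick (y), from 14 to 64 mm above the underside, to be pinched across its thickness from above. The foot's 84 mm sides scrape
- gauge: stepped white focus gauge, 12 x 36 mm, 36 mm high, standing on the tray's floor beside the jig; bystander, origin under its base
- tape: roll of clear tape lying flat, 90 mm across, 24 mm high; bystander, origin under its middle
- caliper: steel caliper lying along x, 210 mm long, 12 mm high; bystander, origin at its middle
- cleaner: white cleaner bottle, 60 mm across, 150 mm high; bystander, origin under its middle
- driver: screwdriver with a red handle lying roughly along x, about 30 mm high at most; bystander
Not all that is in view belongs to the job. Leave any red look-alike of the part that bears jig_mid alone.

How it is judged:
By the outcome, as a careful person would: the job done as asked, in the order asked, and still so for the second after the job is handed in, while the arm keeps its last pose, push and grip.
It also fails if it takes over 64 s, if anything falls off the work surface, if the arm or the gripper's body presses on something with over 40 N, if the wrist force passes 120 N, or if a joint passes its speed limit or range.

### The arm

A 7-joint arm with a two-finger parallel gripper is mounted at the origin on the work surface. World frame = base frame: x ahead of the robot, y to its left, z up, the work surface at z = 0. Lengths are in m, angles in rad, forces in N, time in s.
With the tool pointing down it reaches from about 0.4 to 0.85 m from the base axis. Payload 10.4 kg.
Tool frame: the origin (TCP) lies midway between the tips of the shut fingers; the grasp point (between the pads) lies 19 mm behind it; z points along the fingers, y is the direction in which the jaws open and shut (so a half turn about z gives the same grasp; the last joint's range is limited). The gripper opens to 85 mm and grips with 20 to 120 N. Pads are 22 mm wide; open, the fingers measure 114 mm over their backs; the gripper's body (76 mm by 85 mm) begins 54 mm behind the grasp point. The pads swing forward as they close: fully open they stand 13 mm farther back than shut.
Start: joints at [1.244, 0.332, -0.065, 1.46, 0.022, 1.35, -0.088], TCP at [0.187, -0.596, 0.211] pointing down, gripper open.
Joint ranges: [-2.6, 2.6], [-0.5, 2.12], [-1.47, 1.34], [0.16, 2.42], [-1.27, 4.41], [0.06, 2.06], [-2.6, 2.6]. Speed limits (rad/s): [2.22, 2.22, 2.79, 2.79, 3.14, 3.14, 3.14].

### API

Orientations are given as a unit quaternion [x, y, z, w].
In Python, from workcell import get_obs, camera, calibration, hand_in gives the robot as it stands.
- The arm moves only by the shell command python3 -m handwheel 'ROWS' [FORCE]. ROWS is JSON, a list of rows, each an object with "jaw": the finger opening in mm, from 0 to 85.4; "delta_pos": the shift along the tool's x, y, z scaled (see below), a list of three; "turn": the turn about the tool's z scaled (see below). In form: [{"jaw": jaw, "delta_pos": [tx, ty, tz], "turn": turn}, ...]. A call has 1 to 10 rows; each row is the pose to reach, as a shift and turn from the pose commanded when the call began, along the tool's axes at that moment, turning the shorter way round; what a row does not reach only later rows make up. The controller multiplies each number of a shift by 1 m and each number of a turn by pi rad. A row lasts 1/12 s, in which the tool goes at most 41.7 mm and 7.16 degrees, less where a joint would pass 70% of its speed; a pose out of reach is approached as far as the arm can. A call with a number of a shift or a turn outside -1 to 1 is refused whole. A call with a gripper value outside its range is refused whole. The fingers move at their own pace and stop on an object; FORCE is the grip in N (left out, the last holds). Time passes only in rows, so rows that repeat a pose let the fingers close. It gives the time, the measured TCP pose, the force and the opening at its end, in the units of the state.
- get_obs(): the state, without advancing time (a new reading comes with each control period).
- camera(name): name is "side" or "top"; returns the picture (400x640x3 uint8, red, green, blue); there is no depth.
- calibration(name): a dict with "mtx" (3x3 intrinsics, pixels), "dist_coeffs" ([k1, k2, p1, p2, k3] as OpenCV has them; the pictures are not rectified), "rvec" (rotation vector, rad) and "tvec" (3), from world to camera coordinates, as OpenCV has them. Camera axes: x right, y down, z forward; pixel columns grow to the right and rows downward; lengths in m; the calibration is good to about 2 mm. A picture is of the moment at which its call begins. calibration takes no time and is no camera call.
- hand_in(): hands the job in, once; it reports no verdict.
The state is a dict: "clock": time; "joint_pos": joint angles; "joint_velocities": joint speeds; "tau": joint torques, N m; "position": TCP position; "ee_rot": TCP orientation; "ft_force": force on the tool from outside, world axes, zero at the start; "torque": the same for the moment, N m; "grip_width": opening from 0.0 (shut) to 1.0 (fully open).
Only numpy, scipy, OpenCV 4.12 (cv2) and the standard library are available. Lean on these libraries where they do the work, as an engineer would, in place of code of your own. Each camera call takes 0.05 s, during which the arm holds its last target.

## Working session

There is one attempt and no reset: what is moved stays moved. The work goes in short steps, Python scripts to look and compute and a shell command to move; the robot and the scene stay as the last step left them, time stands still between calls to the robot, and variables do not carry over. Pictures are saved under pics/ and viewed, and the job is handed in when it is done.

```bash
ls; mkdir -p pics
python3 - <<'E'
from workcell import *
import cv2
o=get_obs();print(o)
for n in("side","top"):
    im=camera(n);cv2.imwrite(f"pics/{n}0.png",im[:,:,::-1]);c=calibration(n);print(n,c)
E
```

```text
pics
{'clock': 0.0, 'joint_pos': array([ 1.24438243,  0.33285251, -0.06474627,  1.46094015,  0.0215982 ,
        1.34988295, -0.08847134]), 'joint_velocities': array([ 0.00037045,  0.000858  , -0.00091172,  0.0006191 , -0.00016476,
       -0.00174584, -0.00113995]), 'tau': array([ 2.21642813e-04, -6.25433922e+01,  4.95546323e-02, -3.91610813e+01,
        1.62785430e-02,  9.99060692e-03, -3.69871634e-05]), 'position': array([ 0.18687802, -0.59598916,  0.20972871]), 'ee_rot': array([ 9.88477036e-01,  1.51369311e-01, -1.28330961e-04, -6.81670349e-04]), 'ft_force': array([-0.31113717, -0.1463098 ,  0.49351957]), 'torque': array([-0.06015832, -0.01772738, -0.01159491]), 'grip_width': 0.9975943802573898}
side {'mtx': array([[392.89264657,   0.        , 321.67236639],
       [  0.        , 392.89264657, 203.011608  ],
       [  0.        ,   0.        ,   1.        ]]), 'dist_coeffs': array([-0.01645704,  0.        ,  0.        ,  0.        ,  0.        ]), 'rvec': array([ 2.12781424, -0.30494473,  0.17293573]), 'tvec': array([-0.46071975,  0.14745074,  1.3257763 ])}
top {'mtx': array([[496.31440691,   0.        , 324.31653299],
       [  0.        , 496.31440691, 196.21801708],
       [  0.        ,   0.        ,   1.        ]]), 'dist_coeffs': array([0.01431627, 0.        , 0.        , 0.        , 0.        ]), 'rvec': array([ 2.12932607, -2.16179081,  0.11283225]), 'tvec': array([0.03405307, 0.50922007, 1.52833488])}
```

View pics/side0.png

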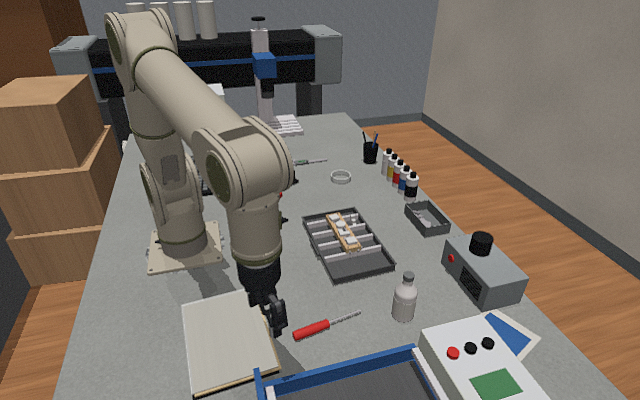

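View pics/top0.png

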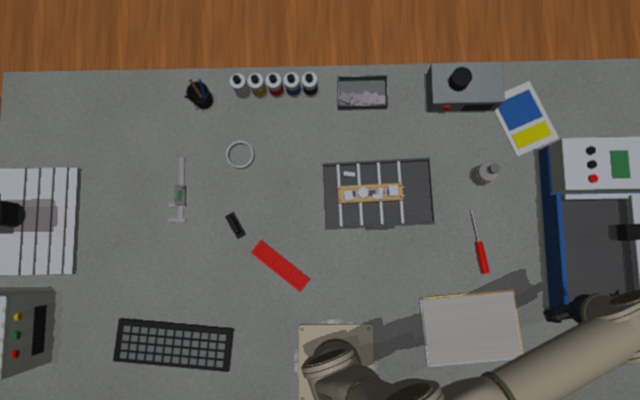

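The top view shows the tray at (378,193), the jig at (370,193) with white chips on it, and the gauge at (349,174). The black scraper is at (235,225) and the red look-alike board at (280,265). Next I'll take close crops.

```bash
cat > h.py <<'E'
import numpy as np, cv2
from workcell import *
def cal(n):
    c=calibration(n);R=cv2.Rodrigues(np.array(c["rvec"]))[0];return c,R,np.array(c["tvec"]).ravel()
def ray(n,px):
    c,R,t=cal(n);p=cv2.undistortPoints(np.array(px,float).reshape(-1,1,2),c["mtx"],c["dist_coeffs"]).reshape(-1,2)
    d=np.c_[p,np.ones(len(p))]@R; return -R.T@t,d
def onz(n,px,z):
    o,d=ray(n,px);s=(z-o[2])/d[:,2];return o+s[:,None]*d
def proj(n,P):
    c,R,t=cal(n);return cv2.projectPoints(np.array(P,float).reshape(-1,1,3),np.array(c["rvec"]),t,c["mtx"],c["dist_coeffs"])[0].reshape(-1,2)
def crop(im,x0,y0,x1,y1,k,f):
    cv2.imwrite(f,cv2.resize(im[y0:y1,x0:x1],None,fx=k,fy=k,interpolation=cv2.INTER_CUBIC)[:,:,::-1])
E
python3 - <<'E'
from h import *
im=cv2.imread("pics/top0.png")[:,:,::-1];s=cv2.imread("pics/side0.png")[:,:,::-1]
crop(im,315,150,441,234,6,"pics/c_tray.png")
crop(im,205,195,315,295,5,"pics/c_scr.png")
crop(s,265,150,405,290,4,"pics/c_side.png")
print(onz("top",[[323,165],[429,158],[433,222],[326,228]],.03))
E
```

```text
[[ 0.61003646  0.02921499  0.03      ]
 [ 0.62642073 -0.30654545  0.03      ]
 [ 0.42352935 -0.31078249  0.03      ]
 [ 0.40982831  0.02251027  0.03      ]]
```

View pics/c_tray.png

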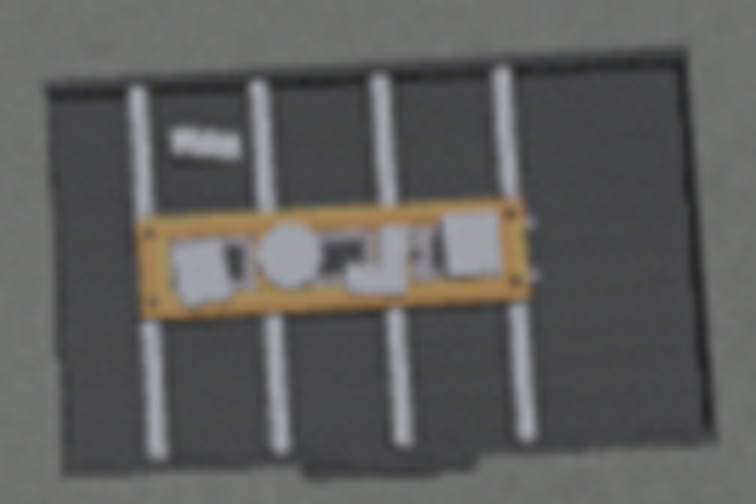

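View pics/c_scr.png

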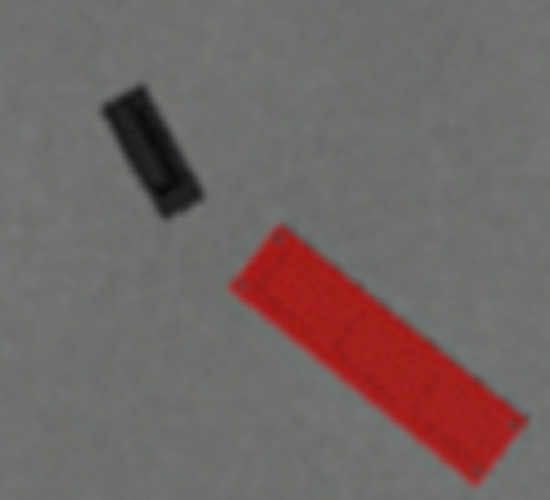

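View pics/c_side.png

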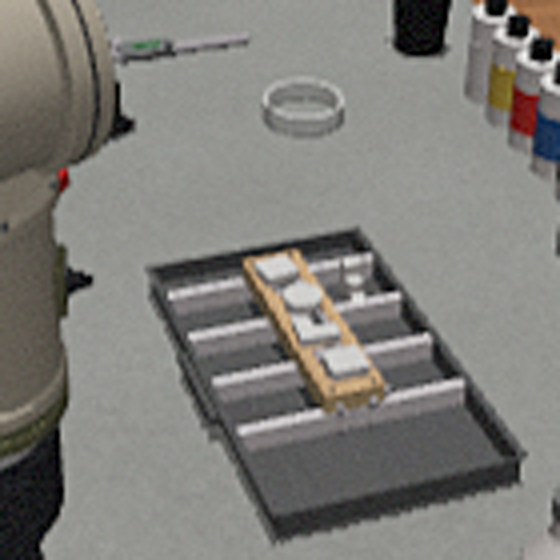

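Candidates for the jig:
- The tan plywood board at top (370,193), lying on the bars with white chips. This is the one I choose.
- The red board at (280,265) on the desk. This is the look-alike, so I leave it.

Candidates for the scraper:
- The black block at (235,225), left of the tray, with a foot and a raised grip. This is the one I choose.
- The pen cup at (199,94), the keyboard and the knob, none of which match the description.

The crops confirm both choices. Chips lie along the jig from left to right: rectangle, disc, L, rectangle. I'll sweep along −y, towards the stop pins and the open 94 mm of tray. Next I'll measure.

Run:
```python
from h import *
im=cv2.imread("pics/top0.png");hsv=cv2.cvtColor(im,cv2.COLOR_BGR2HSV)
# jig plywood
m=((hsv[...,0]>8)&(hsv[...,0]<28)&(hsv[...,1]>90)&(hsv[...,2]>90)).astype(np.uint8)
m[:150]=0;m[235:]=0;m[:,:320]=0;m[:,440:]=0
pts=np.argwhere(m)[:,::-1].astype(float)
W=onz("top",pts,.049)[:,:2];r=cv2.minAreaRect(W.astype(np.float32)*1000);print("jig",len(W),r)
print("box",cv2.boxPoints(r).round(1).tolist())
print("nrm ang", [np.degrees(np.arctan2(*(b-a)[::-1])) for a,b in zip(cv2.boxPoints(r)[:2],cv2.boxPoints(r)[1:3])])
# scraper dark
m=(hsv[...,2]<70).astype(np.uint8);m[:200]=0;m[245:]=0;m[:,:215]=0;m[:,255:]=0
n,l,s,c=cv2.connectedComponentsWithStats(m);print(s,c)
pts=np.argwhere(m)[:,::-1].astype(float)
for z in(.0,.014,.064):
  W=onz("top",pts,z)[:,:2];r=cv2.minAreaRect(W.astype(np.float32)*1000);print("scr",z,r,cv2.boxPoints(r).round(1).tolist())
# chips
m=((hsv[...,2]>165)&(hsv[...,1]<50)).astype(np.uint8);m[:150]=0;m[235:]=0;m[:,:320]=0;m[:,440:]=0
n,l,s,c=cv2.connectedComponentsWithStats(m)
for i in range(1,n):
  if s[i,4]>15: print(s[i],c[i],onz("top",[c[i]],.059))
print(im[200:245:4,225:250:4,2])
o,_=ray("top",[[0,0]]);print(o)
```

```text
jig 437 ((515.4371337890625, -114.76020812988281), (53.31525421142578, 200.5127716064453), 2.3585898876190186)
box [[484.70001220703125, -15.699999809265137], [492.8999938964844, -216.0], [546.2000122070312, -213.8000030517578], [537.9000244140625, -13.5]]
nrm ang [np.float32(-87.6414), np.float32(2.3586009)]
[[     0      0    640    400 255748]
 [   226    212     20     27    252]] [[319.58321864 199.47495582]
 [235.04365079 224.91666667]]
scr 0.0 ((425.6875, 314.1355285644531), (83.96260070800781, 31.28813362121582), 29.008163452148438) [[381.3999938964844, 307.5], [396.6000061035156, 280.1000061035156], [470.0, 320.79998779296875], [454.79998779296875, 348.20001220703125]]
scr 0.014 ((424.6800231933594, 311.29888916015625), (83.218994140625, 31.011024475097656), 29.008163452148438) [[380.79998779296875, 304.70001220703125], [395.79998779296875, 277.6000061035156], [468.6000061035156, 317.8999938964844], [453.6000061035156, 345.0]]
scr 0.064 ((421.0816955566406, 301.1680603027344), (80.56332397460938, 30.021390914916992), 29.008188247680664) [[378.6000061035156, 294.7999877929687
[... 261 characters left out ...]
62963  0.059     ]]
[359 188   8   9  52] [362.67307692 192.13461538] [[ 0.51706652 -0.09289122  0.059     ]]
[373 189   9   9  37] [378.21621622 193.91891892] [[ 0.51070819 -0.14062913  0.059     ]]
[345 191   7   9  47] [348.08510638 194.74468085] [[ 0.50968664 -0.04771206  0.059     ]]
[[110 111 110 111 111 113 114]
 [110 112 110 110 111 112 113]
 [113 110 112 111 112 113 113]
 [109 108  60 113 115 110 110]
 [ 77  30  21 106 113 111 109]
 [111  29  14  43 113 108 110]
 [111  57  34  19  99 110 112]
 [110 110  30  24  35 110 111]
 [107 113  79  17  29  82 111]
 [109 109 111  32  43 108 108]
 [111 110 110 107 110 110 109]
 [110 108 110 106 108 109 110]]
[ 0.31192371 -0.00616104  1.58080291]
```

```bash
cat >> h.py <<'E'
from scipy.spatial.transform import Rotation as Ro
def to(x,y,z,yaw,q=None):
    o=get_obs();R=Ro.from_quat(o["ee_rot"]).as_matrix()
    d=R.T@(np.array([x,y,z])-o["position"]);y0=np.degrees(np.arctan2(R[1,0],R[0,0]))
    print("t",round(o["clock"],2),"pos",o["position"].round(4),"yaw",round(y0,2),"tilt",R[:,2].round(4),"j",o["joint_pos"].round(2),"F",o["ft_force"].round(1),"w",round(o["grip_width"],3))
    print("delta",d.round(4),"turn",round(-((yaw-y0+180)%360-180)/180,4))
E
python3 - <<'E'
from h import *
to(.46,-.1,.21,29); to(.425,.3125,.12,29)
E
```

```text
t 0.1 pos [ 0.1868 -0.596   0.2098] yaw 17.41 tilt [-5.0e-04  1.2e-03 -1.0e+00] j [ 1.24  0.33 -0.06  1.46  0.02  1.35 -0.09] F [0.2 0.6 0.4] w 0.998
delta [ 4.090e-01 -3.916e-01  3.000e-04] turn -0.0644
t 0.1 pos [ 0.1868 -0.596   0.2098] yaw 17.41 tilt [-5.0e-04  1.2e-03 -1.0e+00] j [ 1.24  0.33 -0.06  1.46  0.02  1.35 -0.09] F [0.2 0.6 0.4] w 0.998
delta [ 0.499  -0.7956  0.0908] turn -0.0644
```

```bash
python3 -m handwheel '[{"jaw":85,"delta_pos":[0.2,-0.18,0],"turn":0},{"jaw":85,"delta_pos":[0.41,-0.39,0],"turn":-0.03},{"jaw":85,"delta_pos":[0.41,-0.39,0],"turn":-0.064},{"jaw":85,"delta_pos":[0.41,-0.39,0],"turn":-0.064},{"jaw":85,"delta_pos":[0.41,-0.39,0],"turn":-0.064},{"jaw":85,"delta_pos":[0.41,-0.39,0],"turn":-0.064},{"jaw":85,"delta_pos":[0.41,-0.39,0],"turn":-0.064},{"jaw":85,"delta_pos":[0.41,-0.39,0],"turn":-0.064},{"jaw":85,"delta_pos":[0.41,-0.39,0],"turn":-0.064},{"jaw":85,"delta_pos":[0.41,-0.39,0],"turn":-0.064}]'
python3 - <<'E'
from h import *
to(.425,.3125,.12,29)
E
```

```text
clock: 0.93
position: [0.3897, -0.2302, 0.2104]
ee_rot: [0.968, 0.25, -0.0, 0.0]
ft_force: [0.9, -0.7, 0.1]
grip_width: 0.99
t 0.93 pos [ 0.3897 -0.2302  0.2104] yaw 28.92 tilt [-2.e-04 -4.e-04 -1.e+00] j [ 0.87 -0.03 -0.43  1.87 -0.01  1.3  -0.62] F [ 0.9 -0.7  0.1] w 0.99
delta [ 0.2933 -0.458   0.0902] turn -0.0005
```

```bash
python3 -m handwheel '[{"jaw":85,"delta_pos":[0.29,-0.45,0],"turn":0},{"jaw":85,"delta_pos":[0.29,-0.45,0],"turn":0},{"jaw":85,"delta_pos":[0.29,-0.45,0],"turn":0},{"jaw":85,"delta_pos":[0.29,-0.45,0],"turn":0},{"jaw":85,"delta_pos":[0.29,-0.45,0],"turn":0},{"jaw":85,"delta_pos":[0.29,-0.45,0],"turn":0},{"jaw":85,"delta_pos":[0.29,-0.45,0],"turn":0},{"jaw":85,"delta_pos":[0.29,-0.45,0],"turn":0},{"jaw":85,"delta_pos":[0.29,-0.45,0],"turn":0},{"jaw":85,"delta_pos":[0.29,-0.45,0],"turn":0}]'
python3 - <<'E'
from h import *
to(.425,.3125,.12,29)
E
```

```text
clock: 1.77
position: [0.4171, 0.1854, 0.2107]
ee_rot: [0.968, 0.25, 0.001, 0.0]
ft_force: [0.6, -0.5, 0.1]
grip_width: 0.995
t 1.77 pos [0.4171 0.1854 0.2107] yaw 28.9 tilt [ 1.2e-03 -6.0e-04 -1.0e+00] j [ 0.5   0.   -1.    1.84  0.01  1.3  -1.57] F [ 0.6 -0.5  0.1] w 0.995
delta [ 0.0683 -0.1076  0.0907] turn -0.0006
```

```bash
python3 -m handwheel '[{"jaw":85,"delta_pos":[0.03,-0.05,0.02],"turn":0},{"jaw":85,"delta_pos":[0.05,-0.08,0.04],"turn":0},{"jaw":85,"delta_pos":[0.068,-0.108,0.06],"turn":0},{"jaw":85,"delta_pos":[0.068,-0.108,0.08],"turn":0},{"jaw":85,"delta_pos":[0.068,-0.108,0.09],"turn":0},{"jaw":85,"delta_pos":[0.068,-0.108,0.09],"turn":0},{"jaw":85,"delta_pos":[0.068,-0.108,0.09],"turn":0}]'
python3 - <<'E'
from h import *
to(.425,.3125,.026,29)
im=camera("top");crop(im,195,175,295,255,6,"pics/a1.png")
im=camera("side");crop(im,230,100,390,220,5,"pics/a2.png")
E
```

```text
clock: 2.35
position: [0.4248, 0.3101, 0.1205]
ee_rot: [0.968, 0.25, -0.001, 0.0]
ft_force: [0.2, 0.1, 0.5]
grip_width: 0.996
t 2.35 pos [0.4248 0.3101 0.1205] yaw 28.91 tilt [-1.e-03 -8.e-04 -1.e+00] j [ 0.17  0.36 -1.04  1.79  0.33  1.18 -2.04] F [0.2 0.1 0.5] w 0.996
delta [ 0.0015 -0.002   0.0944] turn -0.0005
```

View pics/a1.png

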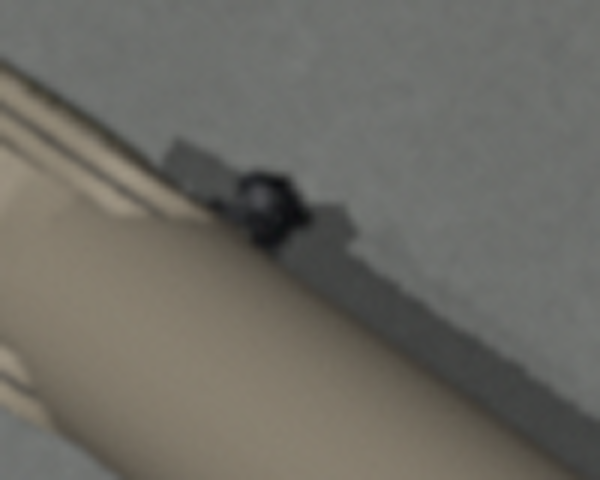

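View pics/a2.png

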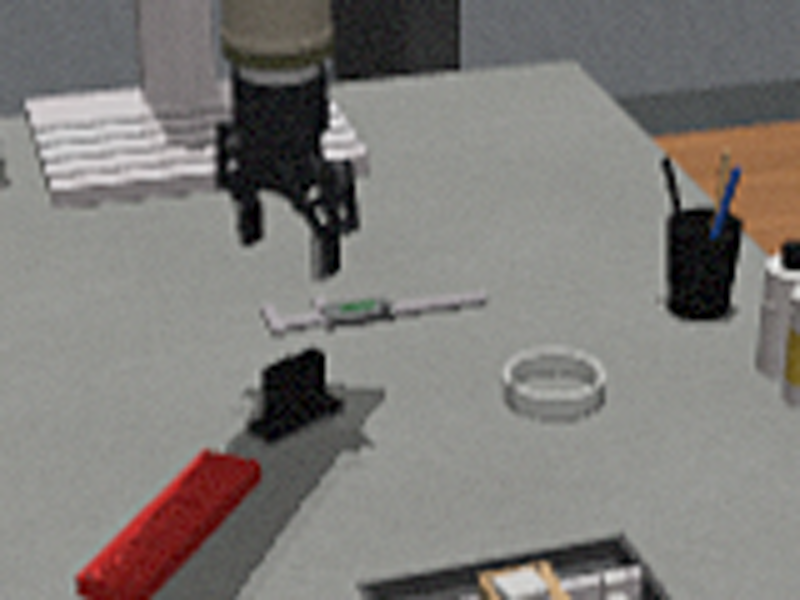

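The side view shows the open gripper squarely above the black scraper, which stands upright with its thin axis between the fingers. I'll descend and grip.

```bash
python3 -m handwheel '[{"jaw":85,"delta_pos":[0,0,0.03],"turn":0},{"jaw":85,"delta_pos":[0,0,0.06],"turn":0},{"jaw":85,"delta_pos":[0,0,0.08],"turn":0},{"jaw":85,"delta_pos":[0,0,0.094],"turn":0},{"jaw":85,"delta_pos":[0,0,0.094],"turn":0},{"jaw":60,"delta_pos":[0,0,0.094],"turn":0},{"jaw":40,"delta_pos":[0,0,0.094],"turn":0},{"jaw":10,"delta_pos":[0,0,0.094],"turn":0},{"jaw":10,"delta_pos":[0,0,0.094],"turn":0},{"jaw":10,"delta_pos":[0,0,0.094],"turn":0}]' 60
python3 - <<'E'
from h import *
to(.425,.3125,.026,29)
E
python3 -m handwheel '[{"jaw":10,"delta_pos":[0,0,0],"turn":0},{"jaw":10,"delta_pos":[0,0,0],"turn":0},{"jaw":10,"delta_pos":[0,0,0],"turn":0}]' 60
python3 - <<'E'
from h import *
to(.425,.3125,.12,29)
E
```

```text
clock: 3.28
position: [0.4253, 0.3111, 0.0273]
ee_rot: [0.968, 0.25, 0.001, -0.0]
ft_force: [0.2, 0.1, -0.4]
grip_width: 0.291
t 3.28 pos [0.4253 0.3111 0.0273] yaw 28.92 tilt [ 1.2e-03  4.0e-04 -1.0e+00] j [ 0.09  0.48 -0.96  1.87  0.46  1.02 -2.13] F [ 0.2  0.1 -0.4] w 0.291
delta [ 0.0004 -0.0014  0.0013] turn -0.0005
clock: 3.53
position: [0.4252, 0.3112, 0.0272]
ee_rot: [0.968, 0.25, 0.0, -0.0]
ft_force: [-1.8, -0.4, 6.8]
grip_width: 0.19
t 3.53 pos [0.4252 0.3112 0.0272] yaw 28.93 tilt [ 9.e-04  3.e-04 -1.e+00] j [ 0.09  0.48 -0.96  1.87  0.46  1.02 -2.13] F [-1.8 -0.4  6.8] w 0.19
delta [ 0.0005 -0.0012 -0.0928] turn -0.0004
```

```bash
python3 -m handwheel '[{"jaw":10,"delta_pos":[0,0,0],"turn":0},{"jaw":10,"delta_pos":[0,0,-0.01],"turn":0},{"jaw":10,"delta_pos":[0,0,-0.03],"turn":0},{"jaw":10,"delta_pos":[0,0,-0.06],"turn":0},{"jaw":10,"delta_pos":[0,0,-0.09],"turn":0},{"jaw":10,"delta_pos":[0,0,-0.11],"turn":0},{"jaw":10,"delta_pos":[0,0,-0.12],"turn":0},{"jaw":10,"delta_pos":[0,0,-0.12],"turn":0},{"jaw":10,"delta_pos":[0,0,-0.12],"turn":0}]' 60
python3 - <<'E'
from h import *
J=np.array([.5154,-.1148]);a=np.radians(92.36);u=np.array([np.cos(a),np.sin(a)])
p=J+.125*u
print(p);to(*p,.15,2.4)
im=camera("side");crop(im,230,60,390,180,5,"pics/a3.png")
E
```

```text
clock: 4.28
position: [0.4248, 0.3104, 0.146]
ee_rot: [0.968, 0.25, -0.0, 0.0]
ft_force: [0.2, 0.1, -1.7]
grip_width: 0.191
[0.51025273 0.01009398]
t 4.28 pos [0.4248 0.3104 0.146 ] yaw 28.9 tilt [ 1.e-04 -7.e-04 -1.e+00] j [ 0.19  0.33 -1.06  1.76  0.31  1.23 -2.02] F [ 0.2  0.1 -1.7] w 0.191
delta [-0.0704  0.3042 -0.0038] turn 0.1472
```

View pics/a3.png

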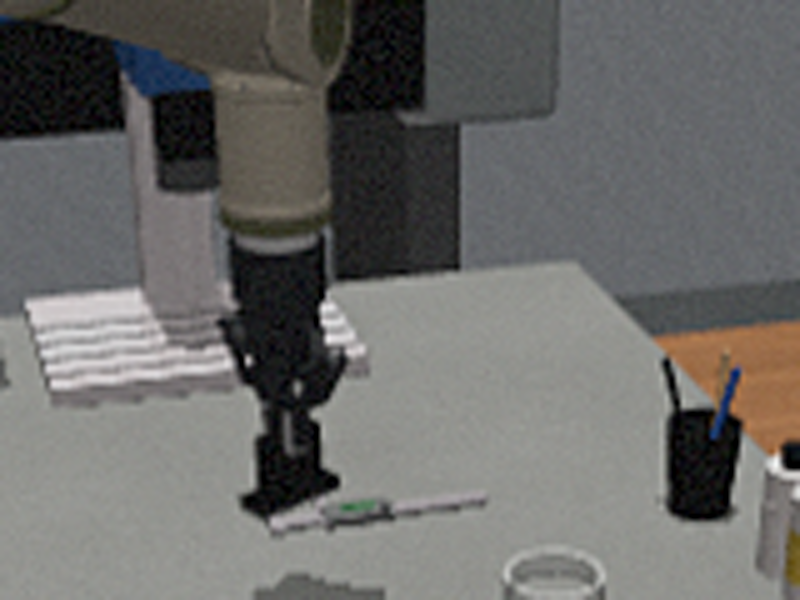

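The scraper is held upright and clear of the desk. I'll carry it to beyond the jig's +y end.

```bash
python3 -m handwheel '[{"jaw":10,"delta_pos":[-0.005,0.02,0],"turn":0.0},{"jaw":10,"delta_pos":[-0.012,0.05,0],"turn":0.02},{"jaw":10,"delta_pos":[-0.02,0.085,0],"turn":0.04},{"jaw":10,"delta_pos":[-0.028,0.12,0],"turn":0.06},{"jaw":10,"delta_pos":[-0.037,0.16,0],"turn":0.08},{"jaw":10,"delta_pos":[-0.046,0.20,0],"turn":0.10},{"jaw":10,"delta_pos":[-0.055,0.24,0],"turn":0.12},{"jaw":10,"delta_pos":[-0.063,0.275,0],"turn":0.14},{"jaw":10,"delta_pos":[-0.07,0.304,0],"turn":0.147},{"jaw":10,"delta_pos":[-0.07,0.304,0],"turn":0.147}]' 60
python3 - <<'E'
from h import *
im=camera("top");crop(im,305,140,441,234,6,"pics/b1.png")
im=camera("side");crop(im,245,110,405,290,4,"pics/b2.png")
to(.5103,.0101,.078,2.4)
E
```

```text
clock: 5.17
position: [0.5107, 0.0034, 0.1443]
ee_rot: [1.0, 0.016, -0.002, 0.001]
ft_force: [0.2, -0.4, -1.7]
grip_width: 0.197
t 5.27 pos [0.5098 0.0097 0.1448] yaw 2.33 tilt [-2.9e-03  6.0e-04 -1.0e+00] j [ 0.66  0.23 -0.86  1.81  0.18  1.19 -1.78] F [ 0.6  1.5 -2.2] w 0.193
delta [ 0.0007 -0.0003  0.0668] turn -0.0004
```

View pics/b2.png

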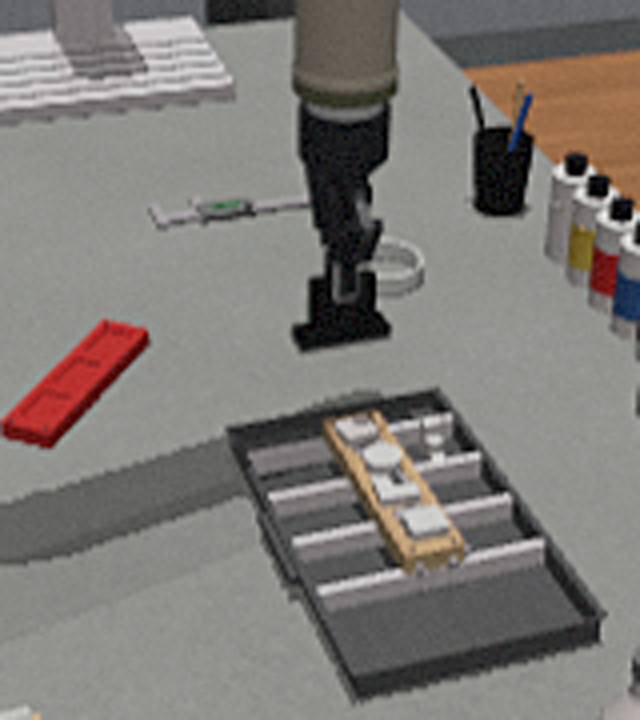

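View pics/b1.png

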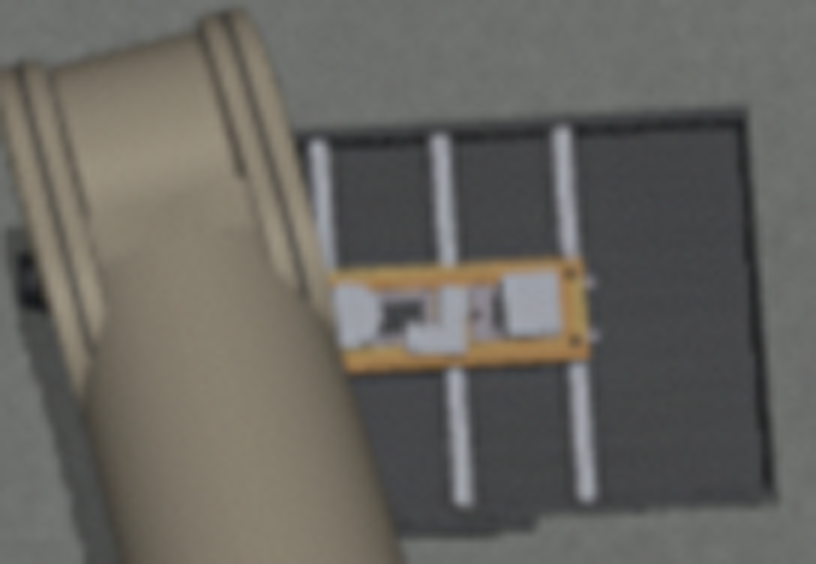

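Both views agree that the foot is behind the last chip, square to the jig, with nothing disturbed. I'll lower to about 2 mm above the jig top and sweep.

```bash
python3 -m handwheel '[{"jaw":10,"delta_pos":[0,0,0.01],"turn":0},{"jaw":10,"delta_pos":[0,0,0.03],"turn":0},{"jaw":10,"delta_pos":[0,0,0.05],"turn":0},{"jaw":10,"delta_pos":[0,0,0.06],"turn":0},{"jaw":10,"delta_pos":[0,0,0.0665],"turn":0},{"jaw":10,"delta_pos":[0,0,0.0665],"turn":0},{"jaw":10,"delta_pos":[0,0,0.0665],"turn":0},{"jaw":10,"delta_pos":[0,0,0.0665],"turn":0}]' 60
python3 - <<'E'
from h import *
J=np.array([.5154,-.1148]);a=np.radians(92.36);u=np.array([np.cos(a),np.sin(a)])
to(*(J-.11*u),.0782,2.4)
im=camera("side");crop(im,285,140,405,260,5,"pics/b3.png")
E
```

```text
clock: 5.93
position: [0.5112, 0.0113, 0.0808]
ee_rot: [1.0, 0.022, 0.001, 0.0]
ft_force: [-0.4, 0.2, -1.6]
grip_width: 0.193
t 5.93 pos [0.5112 0.0113 0.0808] yaw 2.49 tilt [ 1.3e-03 -1.0e-04 -1.0e+00] j [ 0.63  0.31 -0.83  1.88  0.26  1.07 -1.84] F [-0.4  0.2 -1.6] w 0.193
delta [-0.0016  0.2362  0.0027] turn 0.0005
```

View pics/b3.png

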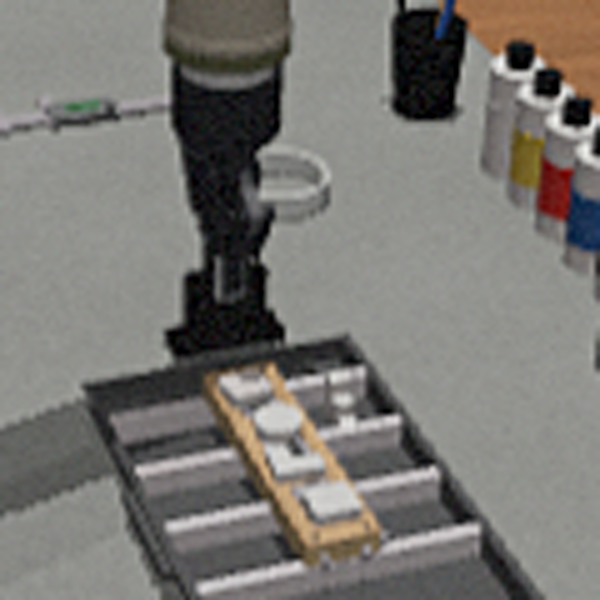

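```bash
python3 -m handwheel '[{"jaw":10,"delta_pos":[0,0.004,0.001],"turn":0},{"jaw":10,"delta_pos":[0,0.01,0.0025],"turn":0},{"jaw":10,"delta_pos":[0,0.017,0.0025],"turn":0},{"jaw":10,"delta_pos":[0,0.024,0.0025],"turn":0},{"jaw":10,"delta_pos":[0,0.031,0.0025],"turn":0},{"jaw":10,"delta_pos":[0,0.038,0.0025],"turn":0},{"jaw":10,"delta_pos":[0,0.045,0.0025],"turn":0},{"jaw":10,"delta_pos":[0,0.052,0.0025],"turn":0},{"jaw":10,"delta_pos":[-0.0005,0.058,0.0025],"turn":0},{"jaw":10,"delta_pos":[-0.0005,0.058,0.0025],"turn":0}]' 60
python3 - <<'E'
from h import *
J=np.array([.5154,-.1148]);a=np.radians(92.36);u=np.array([np.cos(a),np.sin(a)])
to(*(J-.11*u),.0782,2.4)
im=camera("side");crop(im,285,140,405,260,5,"pics/b4.png")
E
```

```text
clock: 6.82
position: [0.5126, -0.0487, 0.0774]
ee_rot: [1.0, 0.021, -0.0, 0.0]
ft_force: [-0.2, -0.2, -2.3]
grip_width: 0.195
t 6.82 pos [ 0.5126 -0.0487  0.0774] yaw 2.36 tilt [-2.e-04 -6.e-04 -1.e+00] j [ 0.71  0.31 -0.8   1.87  0.26  1.06 -1.72] F [-0.2 -0.2 -2.3] w 0.195
delta [ 1.000e-04  1.761e-01 -7.000e-04] turn -0.0002
```

View pics/b4.png

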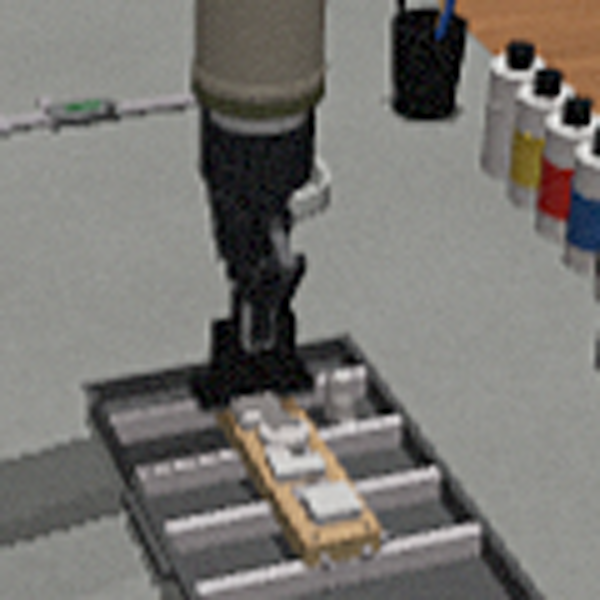

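The foot is sliding over the jig and pushing the first chip towards the disc. Forces are low, so I continue.

```bash
python3 -m handwheel '[{"jaw":10,"delta_pos":[0,0.006,-0.0005],"turn":0},{"jaw":10,"delta_pos":[0,0.012,-0.0005],"turn":0},{"jaw":10,"delta_pos":[0,0.018,-0.0005],"turn":0},{"jaw":10,"delta_pos":[0,0.024,-0.0005],"turn":0},{"jaw":10,"delta_pos":[0,0.030,-0.0005],"turn":0},{"jaw":10,"delta_pos":[0,0.036,-0.0005],"turn":0},{"jaw":10,"delta_pos":[0,0.042,-0.0005],"turn":0},{"jaw":10,"delta_pos":[0,0.048,-0.0005],"turn":0},{"jaw":10,"delta_pos":[0,0.054,-0.0005],"turn":0},{"jaw":10,"delta_pos":[0,0.06,-0.0005],"turn":0}]' 60
python3 - <<'E'
from h import *
J=np.array([.5154,-.1148]);a=np.radians(92.36);u=np.array([np.cos(a),np.sin(a)])
to(*(J-.11*u),.0782,2.4)
im=camera("side");crop(im,285,160,405,280,5,"pics/b5.png")
im=camera("top");crop(im,315,150,441,234,6,"pics/b5t.png")
E
```

```text
clock: 7.7
position: [0.5152, -0.1076, 0.078]
ee_rot: [1.0, 0.021, -0.0, 0.0]
ft_force: [0.0, -0.0, -1.9]
grip_width: 0.191
t 7.7 pos [ 0.5152 -0.1076  0.078 ] yaw 2.46 tilt [-0.e+00 -1.e-04 -1.e+00] j [ 0.79  0.33 -0.77  1.84  0.26  1.07 -1.61] F [ 0.  -0.  -1.9] w 0.191
delta [-0.0003  0.1172 -0.0002] turn 0.0004
```

View pics/b5.png

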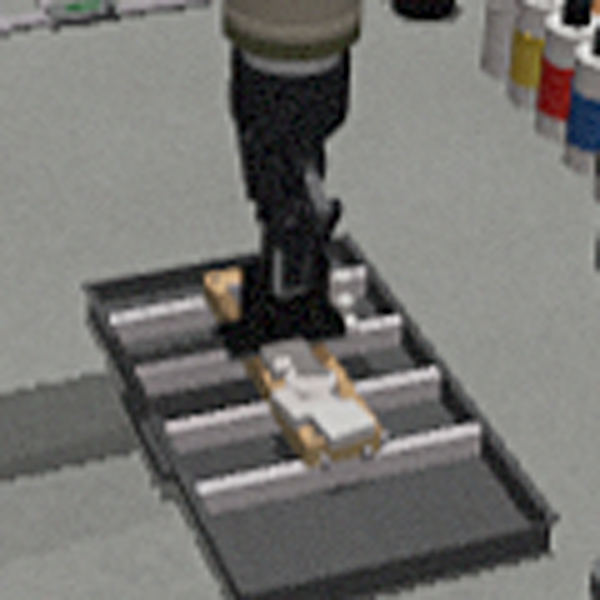

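View pics/b5t.png

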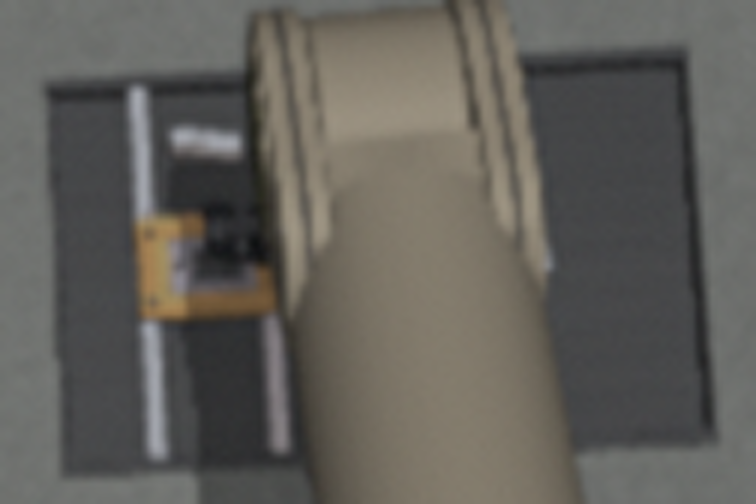

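The chips are sliding as a compact train and are still centred. The gauge at (349,174) is undisturbed.

```bash
python3 -m handwheel '[{"jaw":10,"delta_pos":[0,0.005,0],"turn":0},{"jaw":10,"delta_pos":[0,0.010,0],"turn":0},{"jaw":10,"delta_pos":[0,0.015,0],"turn":0},{"jaw":10,"delta_pos":[0,0.020,0],"turn":0},{"jaw":10,"delta_pos":[0,0.025,0],"turn":0},{"jaw":10,"delta_pos":[0,0.030,0],"turn":0},{"jaw":10,"delta_pos":[0,0.035,0],"turn":0},{"jaw":10,"delta_pos":[0,0.040,0],"turn":0},{"jaw":10,"delta_pos":[0,0.045,0],"turn":0},{"jaw":10,"delta_pos":[0,0.05,0],"turn":0}]' 60
python3 - <<'E'
from h import *
J=np.array([.5154,-.1148]);a=np.radians(92.36);u=np.array([np.cos(a),np.sin(a)])
to(*(J-.11*u),.0782,2.4)
im=camera("side");crop(im,285,170,405,290,5,"pics/b6.png")
E
```

```text
clock: 8.63
position: [0.5174, -0.1575, 0.078]
ee_rot: [1.0, 0.021, 0.0, 0.0]
ft_force: [0.1, 0.4, -1.4]
grip_width: 0.193
t 8.63 pos [ 0.5174 -0.1575  0.078 ] yaw 2.46 tilt [ 0.e+00 -1.e-04 -1.e+00] j [ 0.84  0.36 -0.74  1.81  0.27  1.08 -1.52] F [ 0.1  0.4 -1.4] w 0.193
delta [-0.0003  0.0673 -0.0002] turn 0.0003
```

View pics/b6.png

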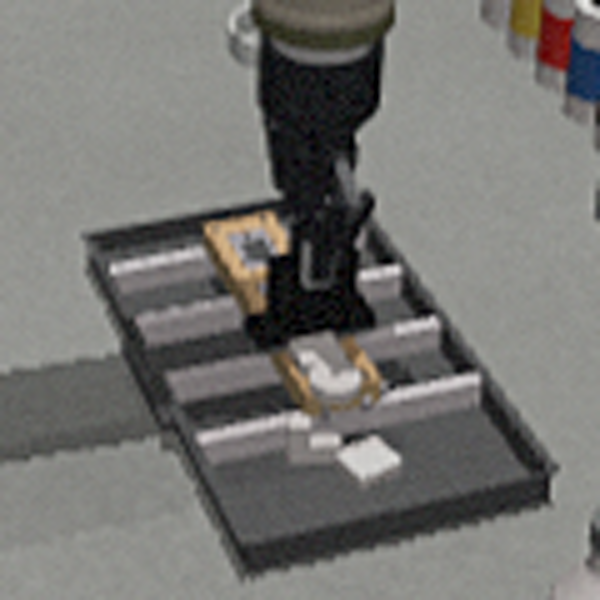

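Two chips are already in the tray past the −y end (crop (370,458) and (312,440)). The disc and one rectangle are still ahead of the foot.

```bash
python3 -m handwheel '[{"jaw":10,"delta_pos":[0,0.005,0],"turn":0},{"jaw":10,"delta_pos":[0,0.010,0],"turn":0},{"jaw":10,"delta_pos":[0,0.015,0],"turn":0},{"jaw":10,"delta_pos":[0,0.020,0],"turn":0},{"jaw":10,"delta_pos":[0,0.025,0],"turn":0},{"jaw":10,"delta_pos":[0,0.030,0],"turn":0},{"jaw":10,"delta_pos":[0,0.035,0],"turn":0},{"jaw":10,"delta_pos":[0,0.040,0],"turn":0},{"jaw":10,"delta_pos":[0,0.045,0],"turn":0},{"jaw":10,"delta_pos":[0,0.05,0],"turn":0}]' 60
python3 - <<'E'
from h import *
J=np.array([.5154,-.1148]);a=np.radians(92.36);u=np.array([np.cos(a),np.sin(a)])
to(*(J-.11*u),.0782,2.4)
im=camera("side");crop(im,285,170,405,290,5,"pics/b7.png")
E
```

```text
clock: 9.52
position: [0.5195, -0.2074, 0.078]
ee_rot: [1.0, 0.021, -0.0, 0.0]
ft_force: [0.3, 1.0, -2.0]
grip_width: 0.198
t 9.52 pos [ 0.5195 -0.2074  0.078 ] yaw 2.46 tilt [-0.e+00 -1.e-04 -1.e+00] j [ 0.89  0.39 -0.71  1.76  0.29  1.09 -1.44] F [ 0.3  1.  -2. ] w 0.198
delta [-0.0003  0.0173 -0.0002] turn 0.0004
```

View pics/b7.png

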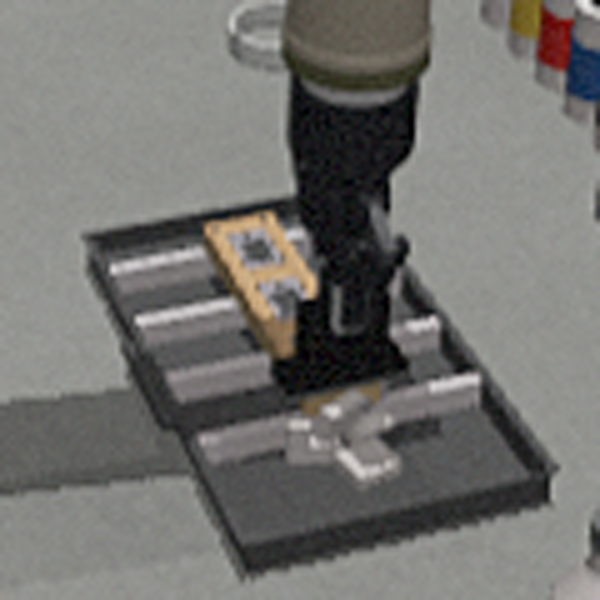

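The chips are piling up at the −y end, and I can't tell whether the last ones are fully off. I'll push the foot well past the edge.

```bash
python3 -m handwheel '[{"jaw":10,"delta_pos":[0,0.004,0],"turn":0},{"jaw":10,"delta_pos":[0,0.008,0],"turn":0},{"jaw":10,"delta_pos":[0,0.012,0],"turn":0},{"jaw":10,"delta_pos":[0,0.016,0],"turn":0},{"jaw":10,"delta_pos":[0,0.020,0],"turn":0},{"jaw":10,"delta_pos":[0,0.024,0],"turn":0},{"jaw":10,"delta_pos":[0,0.026,0],"turn":0},{"jaw":10,"delta_pos":[0,0.028,0],"turn":0},{"jaw":10,"delta_pos":[0,0.028,0],"turn":0}]' 60
python3 - <<'E'
from h import *
to(.52,-.22,.078,2.4)
im=camera("side");crop(im,285,170,405,290,5,"pics/b8.png")
im=camera("top");crop(im,315,150,441,234,6,"pics/b8t.png")
E
```

```text
clock: 10.32
position: [0.5207, -0.2353, 0.078]
ee_rot: [1.0, 0.021, -0.0, 0.0]
ft_force: [0.4, -0.3, -2.2]
grip_width: 0.193
t 10.32 pos [ 0.5207 -0.2353  0.078 ] yaw 2.44 tilt [-0.e+00 -1.e-04 -1.e+00] j [ 0.92  0.42 -0.7   1.73  0.29  1.1  -1.4 ] F [ 0.4 -0.3 -2.2] w 0.193
delta [-0.     -0.0153 -0.    ] turn 0.0002
```

View pics/b8.png

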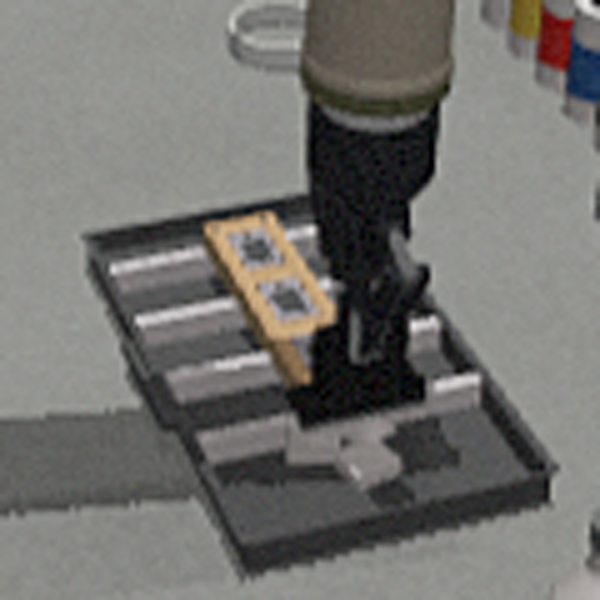

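View pics/b8t.png

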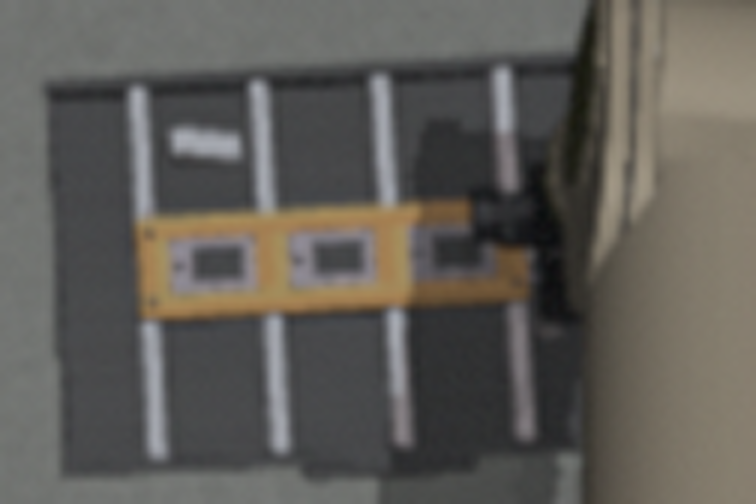

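The jig's top is clear with all three tags in their pockets. I'll lift straight up and carry the scraper back to its old spot.

```bash
python3 -m handwheel '[{"jaw":10,"delta_pos":[0,0,-0.015],"turn":0},{"jaw":10,"delta_pos":[0,0,-0.04],"turn":0},{"jaw":10,"delta_pos":[0,0,-0.065],"turn":0},{"jaw":10,"delta_pos":[0,0,-0.08],"turn":0},{"jaw":10,"delta_pos":[0,0,-0.08],"turn":0}]' 60
python3 - <<'E'
from h import *
to(.425,.311,.15,29)
im=camera("side");crop(im,285,170,405,290,5,"pics/b9.png")
E
```

```text
clock: 10.83
position: [0.5226, -0.235, 0.1616]
ee_rot: [1.0, 0.022, 0.002, 0.001]
ft_force: [0.4, 0.4, -1.3]
grip_width: 0.195
t 10.83 pos [ 0.5226 -0.235   0.1616] yaw 2.49 tilt [ 0.0048 -0.0026 -1.    ] j [ 0.94  0.33 -0.72  1.64  0.23  1.25 -1.35] F [ 0.4  0.4 -1.3] w 0.195
delta [-0.0738 -0.5497  0.0097] turn -0.1473
```

View pics/b9.png

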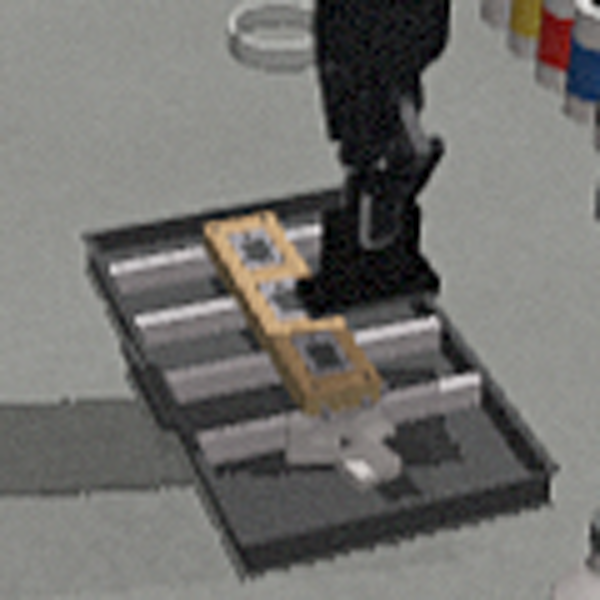

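All the chips lie in the tray past the −y end, and the jig's three pockets still hold their tags. I'll carry the scraper back.

```bash
python3 -m handwheel '[{"jaw":10,"delta_pos":[-0.002,-0.015,0],"turn":0},{"jaw":10,"delta_pos":[-0.005,-0.04,0],"turn":0},{"jaw":10,"delta_pos":[-0.009,-0.07,0],"turn":0},{"jaw":10,"delta_pos":[-0.013,-0.1,0],"turn":0},{"jaw":10,"delta_pos":[-0.018,-0.135,0],"turn":0},{"jaw":10,"delta_pos":[-0.023,-0.17,0],"turn":0},{"jaw":10,"delta_pos":[-0.028,-0.205,0],"turn":0},{"jaw":10,"delta_pos":[-0.032,-0.24,0],"turn":0},{"jaw":10,"delta_pos":[-0.036,-0.27,0],"turn":0},{"jaw":10,"delta_pos":[-0.04,-0.3,0],"turn":0}]' 60
python3 - <<'E'
from h import *
to(.425,.311,.15,29)
E
```

```text
clock: 11.72
position: [0.466, 0.0652, 0.1567]
ee_rot: [1.0, 0.022, -0.001, 0.0]
ft_force: [0.9, -0.2, -1.8]
grip_width: 0.187
t 11.72 pos [0.466  0.0652 0.1567] yaw 2.52 tilt [-1.7e-03 -5.0e-04 -1.0e+00] j [ 0.68  0.11 -0.95  1.88  0.1   1.19 -1.83] F [ 0.9 -0.2 -1.8] w 0.187
delta [-0.0302 -0.2474  0.0066] turn -0.1471
```

```bash
python3 -m handwheel '[{"jaw":10,"delta_pos":[-0.003,-0.025,0],"turn":-0.02},{"jaw":10,"delta_pos":[-0.006,-0.055,0],"turn":-0.05},{"jaw":10,"delta_pos":[-0.01,-0.085,0],"turn":-0.08},{"jaw":10,"delta_pos":[-0.014,-0.115,0],"turn":-0.11},{"jaw":10,"delta_pos":[-0.018,-0.15,0],"turn":-0.14},{"jaw":10,"delta_pos":[-0.022,-0.185,0],"turn":-0.147},{"jaw":10,"delta_pos":[-0.026,-0.215,0],"turn":-0.147},{"jaw":10,"delta_pos":[-0.03,-0.235,0],"turn":-0.147},{"jaw":10,"delta_pos":[-0.03,-0.247,0],"turn":-0.147},{"jaw":10,"delta_pos":[-0.03,-0.247,0],"turn":-0.147}]' 60
python3 - <<'E'
from h import *
to(.425,.311,.0275,29)
im=camera("side");crop(im,230,60,390,180,5,"pics/c1.png")
to(.425,.311,.0275,29)
E
```

```text
clock: 12.55
position: [0.4246, 0.3117, 0.1568]
ee_rot: [0.968, 0.252, -0.001, -0.001]
ft_force: [-0.4, 0.3, -1.0]
grip_width: 0.194
t 12.55 pos [0.4246 0.3117 0.1568] yaw 29.22 tilt [-2.2e-03  9.0e-04 -1.0e+00] j [ 0.22  0.34 -1.1   1.75  0.31  1.25 -2.01] F [-0.4  0.3 -1. ] w 0.194
delta [0.0003 0.001  0.1293] turn 0.0012
t 12.6 pos [0.4254 0.3099 0.1568] yaw 29.13 tilt [-2.1e-03 -1.0e-04 -1.0e+00] j [ 0.22  0.33 -1.09  1.75  0.31  1.25 -2.01] F [ 0.5  0.1 -1.8] w 0.195
delta [ 0.0005 -0.001   0.1293] turn 0.0007
```

View pics/c1.png

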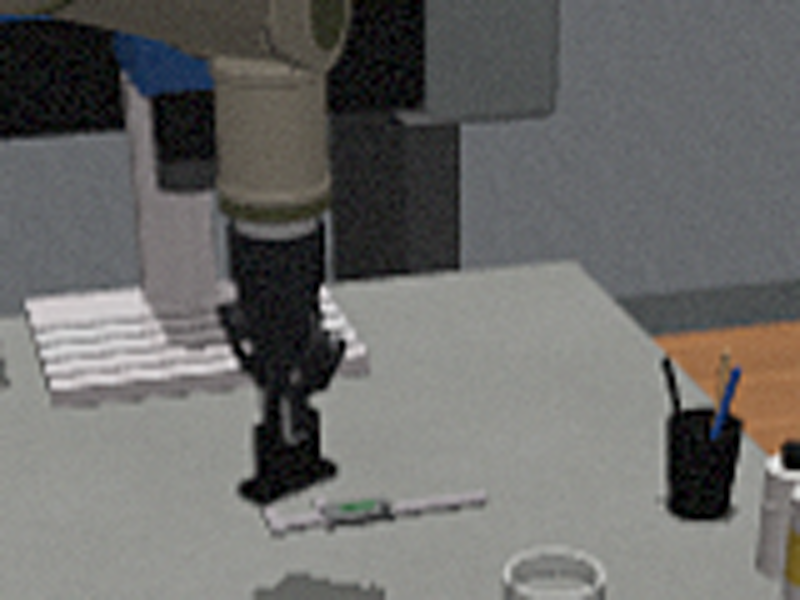

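The scraper hangs upright over its old spot. I'll lower it.

```bash
python3 -m handwheel '[{"jaw":10,"delta_pos":[0,0,0.03],"turn":0},{"jaw":10,"delta_pos":[0,0,0.06],"turn":0},{"jaw":10,"delta_pos":[0,0,0.09],"turn":0},{"jaw":10,"delta_pos":[0,0,0.11],"turn":0},{"jaw":10,"delta_pos":[0,0,0.12],"turn":0},{"jaw":10,"delta_pos":[0,0,0.125],"turn":0},{"jaw":10,"delta_pos":[0,0,0.127],"turn":0},{"jaw":10,"delta_pos":[0,0,0.127],"turn":0},{"jaw":10,"delta_pos":[0,0,0.127],"turn":0}]' 60
python3 - <<'E'
from h import *
to(.425,.311,.0275,29)
E
```

```text
clock: 13.35
position: [0.4279, 0.309, 0.0321]
ee_rot: [0.968, 0.25, 0.001, -0.0]
ft_force: [-0.3, -0.1, -1.2]
grip_width: 0.194
t 13.35 pos [0.4279 0.309  0.0321] yaw 28.91 tilt [ 1.5e-03  7.0e-04 -1.0e+00] j [ 0.12  0.49 -0.99  1.87  0.48  1.04 -2.13] F [-0.3 -0.1 -1.2] w 0.194
delta [-0.0016 -0.0032  0.0046] turn -0.0005
```

```bash
python3 -m handwheel '[{"jaw":10,"delta_pos":[0,0,0.001],"turn":0},{"jaw":10,"delta_pos":[0,0,0.002],"turn":0},{"jaw":10,"delta_pos":[0,0,0.003],"turn":0},{"jaw":10,"delta_pos":[0,0,0.004],"turn":0},{"jaw":10,"delta_pos":[0,0,0.004],"turn":0},{"jaw":10,"delta_pos":[0,0,0.004],"turn":0}]' 60
python3 - <<'E'
from h import *
to(.425,.311,.0272,29)
E
```

```text
clock: 13.85
position: [0.4274, 0.3088, 0.0272]
ee_rot: [0.968, 0.25, 0.0, 0.0]
ft_force: [-0.6, -1.7, 3.1]
grip_width: 0.192
t 13.85 pos [0.4274 0.3088 0.0272] yaw 28.93 tilt [ 4.e-04  0.e+00 -1.e+00] j [ 0.11  0.5  -0.98  1.87  0.48  1.03 -2.14] F [-0.6 -1.7  3.1] w 0.192
delta [-0.001  -0.0031  0.    ] turn -0.0004
```

The foot is touching the desk. I'll release and rise.

```bash
python3 -m handwheel '[{"jaw":20,"delta_pos":[0,0,0],"turn":0},{"jaw":25,"delta_pos":[0,0,0],"turn":0},{"jaw":40,"delta_pos":[0,0,0],"turn":0},{"jaw":70,"delta_pos":[0,0,0],"turn":0},{"jaw":85,"delta_pos":[0,0,0],"turn":0},{"jaw":85,"delta_pos":[0,0,0],"turn":0},{"jaw":85,"delta_pos":[0,0,-0.02],"turn":0},{"jaw":85,"delta_pos":[0,0,-0.05],"turn":0},{"jaw":85,"delta_pos":[0,0,-0.09],"turn":0},{"jaw":85,"delta_pos":[0,0,-0.13],"turn":0}]' 60; python3 -m handwheel '[{"jaw":85,"delta_pos":[0,0,-0.03],"turn":0},{"jaw":85,"delta_pos":[0,0,-0.05],"turn":0},{"jaw":85,"delta_pos":[0,0,-0.05],"turn":0}]'
python3 - <<'E'
from h import *
to(.5154,-.1148,.21,92.36)
im=camera("side");crop(im,230,60,390,180,5,"pics/c2.png")
im=camera("top");crop(im,315,150,441,234,6,"pics/c2t.png")
E
```

```text
clock: 14.68
position: [0.4264, 0.3084, 0.158]
ee_rot: [0.968, 0.25, -0.001, 0.0]
ft_force: [1.4, 0.1, 0.5]
grip_width: 0.996
clock: 14.93
position: [0.4286, 0.3102, 0.2113]
ee_rot: [0.968, 0.25, 0.003, -0.001]
ft_force: [0.1, 0.3, -0.8]
grip_width: 0.998
t 14.93 pos [0.4286 0.3102 0.2113] yaw 28.92 tilt [ 0.0056  0.0027 -1.    ] j [ 0.26  0.28 -1.12  1.67  0.26  1.34 -1.98] F [ 0.1  0.3 -0.8] w 0.998
delta [-0.1296  0.414   0.0007] turn -0.3524
```

View pics/c2.png

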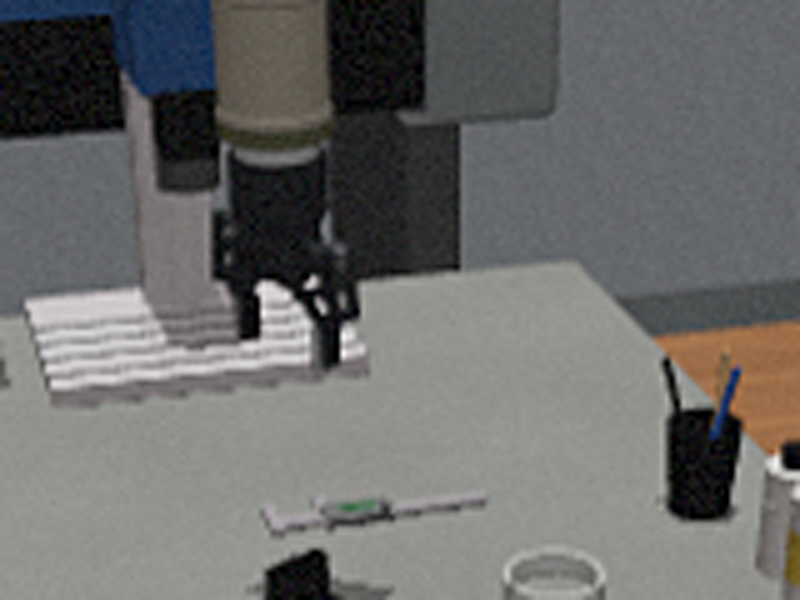

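View pics/c2t.png

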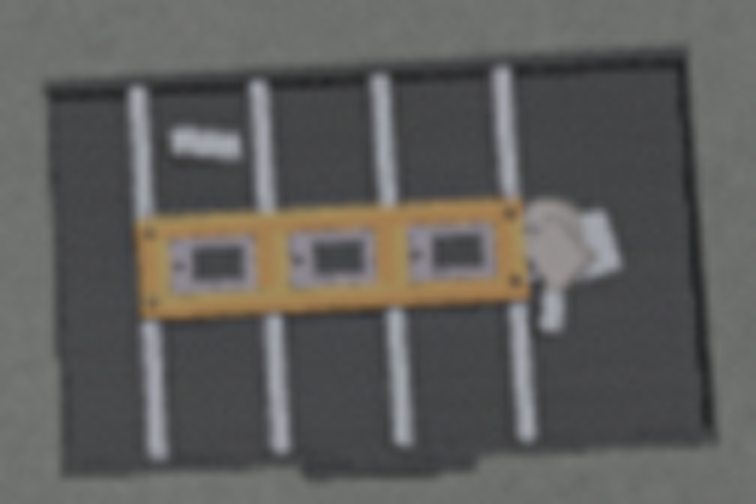

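Run:
```python
from h import *
im=camera("top");crop(im,380,172,430,216,14,"pics/c3t.png")
im=camera("side");crop(im,325,215,395,275,10,"pics/c3.png")
hsv=cv2.cvtColor(camera("top"),cv2.COLOR_RGB2HSV)
m=((hsv[...,0]>8)&(hsv[...,0]<28)&(hsv[...,1]>90)&(hsv[...,2]>90)).astype(np.uint8)
m[:150]=0;m[235:]=0;m[:,:320]=0;m[:,440:]=0
W=onz("top",np.argwhere(m)[:,::-1].astype(float),.049)[:,:2];r=cv2.minAreaRect(W.astype(np.float32)*1000);print("jig",len(W),r,cv2.boxPoints(r).round(1).tolist())
# tags/hole centroid check
```

```text
jig 615 ((515.892578125, -114.6061782836914), (53.19418716430664, 200.3996124267578), 2.1031675338745117) [[485.6000061035156, -15.399999618530273], [493.0, -215.6999969482422], [546.0999755859375, -213.8000030517578], [538.7999877929688, -13.5]]
```

View pics/c3t.png

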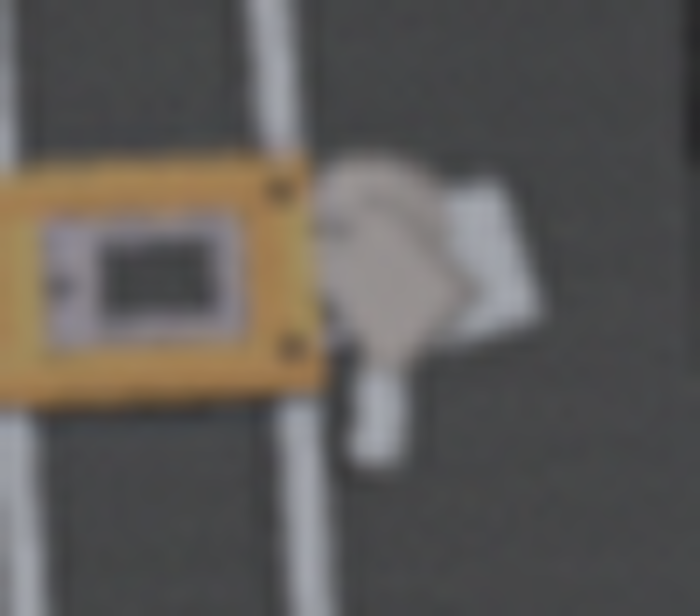

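View pics/c3.png

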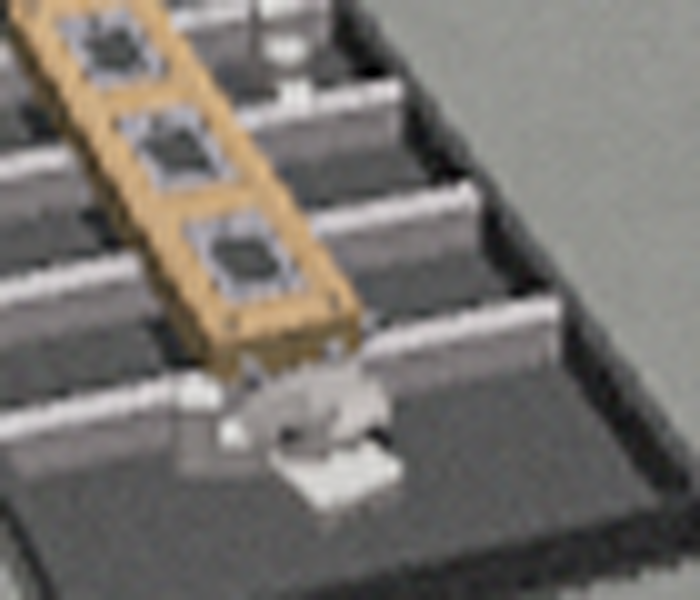

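All four chips lie below jig-top level past the −y end: three piled against the pins and one flat at top (414,193). The jig hasn't moved (515.9, −114.6 mm), and the tags are seated. I'll move over the jig's middle with the jaws across its width.

```bash
python3 -m handwheel '[{"jaw":85,"delta_pos":[-0.01,0.03,0],"turn":-0.03},{"jaw":85,"delta_pos":[-0.02,0.065,0],"turn":-0.065},{"jaw":85,"delta_pos":[-0.03,0.1,0],"turn":-0.1},{"jaw":85,"delta_pos":[-0.045,0.14,0],"turn":-0.135},{"jaw":85,"delta_pos":[-0.06,0.18,0],"turn":-0.17},{"jaw":85,"delta_pos":[-0.07,0.22,0],"turn":-0.205},{"jaw":85,"delta_pos":[-0.082,0.26,0],"turn":-0.24},{"jaw":85,"delta_pos":[-0.095,0.3,0],"turn":-0.275},{"jaw":85,"delta_pos":[-0.107,0.34,0],"turn":-0.31},{"jaw":85,"delta_pos":[-0.12,0.38,0],"turn":-0.345}]' 60
python3 - <<'E'
from h import *
to(.5157,-.1147,.13,92.2)
E
```

```text
clock: 16.02
position: [0.4965, -0.0379, 0.2063]
ee_rot: [0.708, 0.706, -0.0, -0.0]
ft_force: [0.7, -0.6, -0.0]
grip_width: 0.991
t 16.02 pos [ 0.4965 -0.0379  0.2063] yaw 89.84 tilt [-9.e-04 -3.e-04 -1.e+00] j [ 1.02  0.19 -1.13  1.75  0.18  1.31 -0.15] F [ 0.7 -0.6 -0. ] w 0.991
delta [-0.0767  0.0195  0.0763] turn -0.0131
```

```bash
python3 -m handwheel '[{"jaw":85,"delta_pos":[-0.025,0.006,0],"turn":-0.006},{"jaw":85,"delta_pos":[-0.05,0.012,0],"turn":-0.012},{"jaw":85,"delta_pos":[-0.07,0.017,0.02],"turn":-0.013},{"jaw":85,"delta_pos":[-0.076,0.02,0.05],"turn":-0.013},{"jaw":85,"delta_pos":[-0.076,0.02,0.076],"turn":-0.013},{"jaw":85,"delta_pos":[-0.076,0.02,0.076],"turn":-0.013},{"jaw":85,"delta_pos":[-0.076,0.02,0.076],"turn":-0.013},{"jaw":85,"delta_pos":[-0.076,0.02,0.076],"turn":-0.013}]' 60
python3 - <<'E'
from h import *
to(.5157,-.1147,.021,92.2)
im=camera("side");crop(im,285,150,405,270,5,"pics/d1.png")
E
```

```text
clock: 16.68
position: [0.5167, -0.1118, 0.1321]
ee_rot: [0.695, 0.719, 0.0, 0.0]
ft_force: [0.0, 0.4, 0.3]
grip_width: 0.996
t 16.68 pos [ 0.5167 -0.1118  0.1321] yaw 91.88 tilt [ 7.e-04  2.e-04 -1.e+00] j [ 1.02  0.35 -1.04  1.77  0.32  1.2  -0.08] F [0.  0.4 0.3] w 0.996
delta [-0.0029 -0.0012  0.1111] turn -0.0018
```

View pics/d1.png

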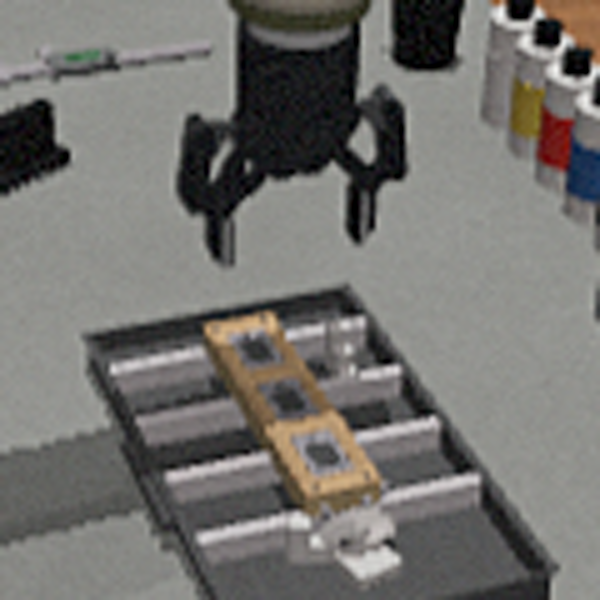

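The fingers straddle the jig at its middle tag with nothing under them. I'll descend in two stages.

```bash
python3 -m handwheel '[{"jaw":85,"delta_pos":[-0.003,-0.0012,0.02],"turn":-0.0018},{"jaw":85,"delta_pos":[-0.003,-0.0012,0.045],"turn":-0.0018},{"jaw":85,"delta_pos":[-0.003,-0.0012,0.065],"turn":-0.0018},{"jaw":85,"delta_pos":[-0.003,-0.0012,0.07],"turn":-0.0018},{"jaw":85,"delta_pos":[-0.003,-0.0012,0.07],"turn":-0.0018},{"jaw":85,"delta_pos":[-0.003,-0.0012,0.07],"turn":-0.0018},{"jaw":85,"delta_pos":[-0.003,-0.0012,0.07],"turn":-0.0018}]' 60
python3 - <<'E'
from h import *
to(.5157,-.1147,.0185,92.2)
E
```

```text
clock: 17.32
position: [0.5163, -0.1156, 0.0628]
ee_rot: [0.694, 0.72, 0.001, 0.001]
ft_force: [-0.0, 1.0, 0.2]
grip_width: 0.994
t 17.32 pos [ 0.5163 -0.1156  0.0628] yaw 92.14 tilt [ 2.4e-03 -8.0e-04 -1.0e+00] j [ 0.97  0.44 -0.99  1.84  0.41  1.08 -0.14] F [-0.   1.   0.2] w 0.994
delta [ 0.001  -0.0007  0.0443] turn -0.0003
```

```bash
python3 -m handwheel '[{"jaw":85,"delta_pos":[0.0008,-0.0007,0.015],"turn":0},{"jaw":85,"delta_pos":[0.0008,-0.0007,0.03],"turn":0},{"jaw":85,"delta_pos":[0.0008,-0.0007,0.04],"turn":0},{"jaw":85,"delta_pos":[0.0008,-0.0007,0.044],"turn":0},{"jaw":85,"delta_pos":[0.0008,-0.0007,0.044],"turn":0},{"jaw":85,"delta_pos":[0.0008,-0.0007,0.044],"turn":0},{"jaw":85,"delta_pos":[0.0008,-0.0007,0.044],"turn":0}]' 60
python3 - <<'E'
from h import *
to(.5157,-.1147,.0185,92.2)
im=camera("side");crop(im,285,150,405,270,5,"pics/d2.png")
E
```

```text
clock: 17.9
position: [0.5149, -0.1148, 0.0176]
ee_rot: [0.694, 0.72, 0.0, 0.0]
ft_force: [1.0, 0.3, 0.5]
grip_width: 0.994
t 17.9 pos [ 0.5149 -0.1148  0.0176] yaw 92.14 tilt [ 8.e-04 -1.e-04 -1.e+00] j [ 0.93  0.5  -0.95  1.88  0.48  1.01 -0.19] F [1.  0.3 0.5] w 0.994
delta [ 0.      0.0008 -0.0009] turn -0.0003
```

View pics/d2.png

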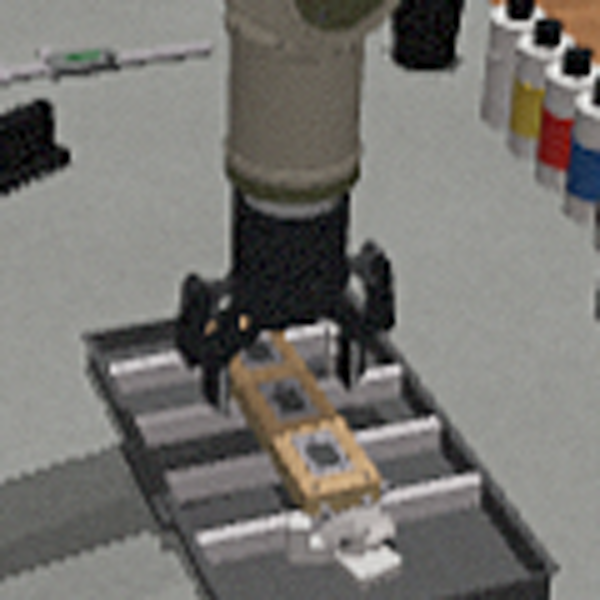

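The fingers stand either side of the jig in free space. I'll close gently.

```bash
python3 -m handwheel '[{"jaw":76,"delta_pos":[0,0.0005,0],"turn":0},{"jaw":68,"delta_pos":[0,0.0005,0],"turn":0},{"jaw":62,"delta_pos":[0,0.0005,0],"turn":0},{"jaw":57,"delta_pos":[0,0.0005,0],"turn":0},{"jaw":54,"delta_pos":[0,0.0005,0],"turn":0},{"jaw":50,"delta_pos":[0,0.0005,0],"turn":0},{"jaw":44,"delta_pos":[0,0.0005,0],"turn":0},{"jaw":44,"delta_pos":[0,0.0005,0],"turn":0},{"jaw":44,"delta_pos":[0,0.0005,0],"turn":0},{"jaw":44,"delta_pos":[0,0.0005,0],"turn":0}]' 70; python3 -m handwheel '[{"jaw":44,"delta_pos":[0,0,0],"turn":0},{"jaw":44,"delta_pos":[0,0,0],"turn":0},{"jaw":44,"delta_pos":[0,0,0],"turn":0}]' 70;  python3 - <<'E'
from h import *
to(.5157,-.1147,.0185,92.2)
im=camera("top");crop(im,315,150,441,234,6,"pics/d3.png")
im=camera("side");crop(im,285,150,405,270,5,"pics/d3s.png")
E
```

```text
clock: 18.78
position: [0.5159, -0.1148, 0.0181]
ee_rot: [0.694, 0.72, 0.0, 0.001]
ft_force: [-0.6, 0.3, 9.6]
grip_width: 0.582
clock: 19.03
position: [0.5159, -0.1148, 0.0181]
ee_rot: [0.694, 0.72, 0.0, 0.001]
ft_force: [0.5, -0.7, 10.2]
grip_width: 0.585
t 19.03 pos [ 0.5159 -0.1148  0.0181] yaw 92.14 tilt [ 1.7e-03 -7.0e-04 -1.0e+00] j [ 0.93  0.5  -0.95  1.88  0.48  1.01 -0.19] F [ 0.5 -0.7 10.2] w 0.585
delta [ 0.0001 -0.0002 -0.0004] turn -0.0003
```

View pics/d3s.png

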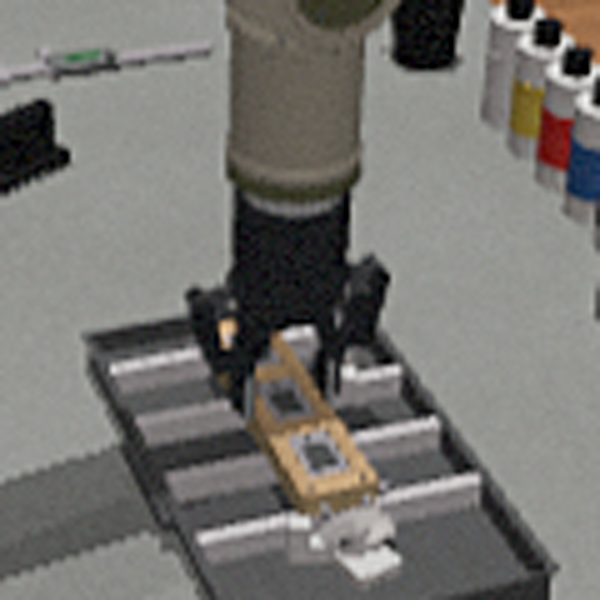

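```bash
python3 -m handwheel '[{"jaw":44,"delta_pos":[0,0,-0.001],"turn":0},{"jaw":44,"delta_pos":[0,0,-0.003],"turn":0},{"jaw":44,"delta_pos":[0,0,-0.006],"turn":0},{"jaw":44,"delta_pos":[0,0,-0.009],"turn":0},{"jaw":44,"delta_pos":[0,0,-0.012],"turn":0},{"jaw":44,"delta_pos":[0,0,-0.014],"turn":0},{"jaw":44,"delta_pos":[0,0,-0.015],"turn":0},{"jaw":44,"delta_pos":[0,0,-0.015],"turn":0},{"jaw":44,"delta_pos":[0,0,-0.015],"turn":0}]' 70;  python3 - <<'E'
from h import *
to(.5157,-.1147,.118,92.2)
im=camera("side");crop(im,285,150,405,270,5,"pics/d4.png")
E
```

```text
clock: 19.88
position: [0.5149, -0.1149, 0.032]
ee_rot: [0.694, 0.72, -0.0, 0.0]
ft_force: [0.2, 0.3, -2.2]
grip_width: 0.587
t 19.88 pos [ 0.5149 -0.1149  0.032 ] yaw 92.13 tilt [ 0.e+00 -2.e-04 -1.e+00] j [ 0.94  0.48 -0.96  1.87  0.46  1.03 -0.17] F [ 0.2  0.3 -2.2] w 0.587
delta [ 0.0001  0.0008 -0.086 ] turn -0.0004
```

View pics/d4.png

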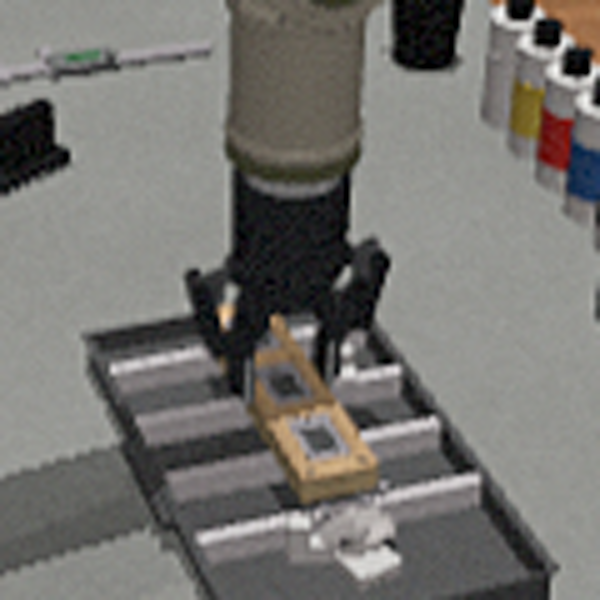

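The jig is off the bars and looks level, with the tags in place and the chips left behind. I'll continue up in two calls.

```bash
python3 -m handwheel '[{"jaw":44,"delta_pos":[0,0,-0.002],"turn":0},{"jaw":44,"delta_pos":[0,0,-0.006],"turn":0},{"jaw":44,"delta_pos":[0,0,-0.011],"turn":0},{"jaw":44,"delta_pos":[0,0,-0.016],"turn":0},{"jaw":44,"delta_pos":[0,0,-0.021],"turn":0},{"jaw":44,"delta_pos":[0,0,-0.026],"turn":0},{"jaw":44,"delta_pos":[0,0,-0.031],"turn":0},{"jaw":44,"delta_pos":[0,0,-0.036],"turn":0},{"jaw":44,"delta_pos":[0,0,-0.040],"turn":0},{"jaw":44,"delta_pos":[0,0,-0.042],"turn":0}]' 70; python3 -m handwheel '[{"jaw":44,"delta_pos":[0,0,-0.004],"turn":0},{"jaw":44,"delta_pos":[0,0,-0.009],"turn":0},{"jaw":44,"delta_pos":[0,0,-0.014],"turn":0},{"jaw":44,"delta_pos":[0,0,-0.019],"turn":0},{"jaw":44,"delta_pos":[0,0,-0.024],"turn":0},{"jaw":44,"delta_pos":[0,0,-0.029],"turn":0},{"jaw":44,"delta_pos":[0,0,-0.034],"turn":0},{"jaw":44,"delta_pos":[0,0,-0.039],"turn":0},{"jaw":44,"delta_pos":[0,0,-0.042],"turn":0},{"jaw":44,"delta_pos":[0,0,-0.044],"turn":0}]' 70; python3 -m handwheel '[{"jaw":44,"delta_pos":[0,0,0],"turn":0},{"jaw":44,"delta_pos":[0,0,0],"turn":0},{"jaw":44,"delta_pos":[0,0,0],"turn":0},{"jaw":44,"delta_pos":[0,0,0],"turn":0},{"jaw":44,"delta_pos":[0,0,0],"turn":0},{"jaw":44,"delta_pos":[0,0,0],"turn":0}]' 70
python3 - <<'E'
from h import *
to(.5157,-.1147,.118,92.2)
im=camera("side");cv2.imwrite("pics/e0.png",im[:,:,::-1]);crop(im,285,130,405,270,4,"pics/e1.png")
im=camera("top");cv2.imwrite("pics/e0t.png",im[:,:,::-1]);crop(im,315,150,441,234,6,"pics/e1t.png")
E
```

```text
clock: 20.77
position: [0.5152, -0.1148, 0.0747]
ee_rot: [0.694, 0.72, 0.0, 0.0]
ft_force: [-0.3, -0.8, -3.0]
grip_width: 0.584
clock: 21.6
position: [0.5151, -0.1148, 0.1185]
ee_rot: [0.694, 0.72, 0.0, 0.0]
ft_force: [-0.1, 0.2, -3.5]
grip_width: 0.583
clock: 22.1
position: [0.5148, -0.1148, 0.1179]
ee_rot: [0.694, 0.72, -0.0, -0.0]
ft_force: [-0.4, -0.1, -3.9]
grip_width: 0.581
t 22.1 pos [ 0.5148 -0.1148  0.1179] yaw 92.14 tilt [-2.e-04  0.e+00 -1.e+00] j [ 1.02  0.37 -1.04  1.79  0.34  1.18 -0.09] F [-0.4 -0.1 -3.9] w 0.581
delta [ 0.      0.0009 -0.0001] turn -0.0003
```

View pics/e1.png

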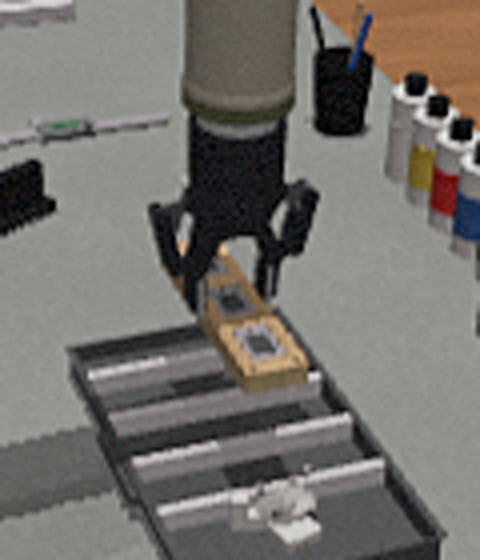

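View pics/e0.png

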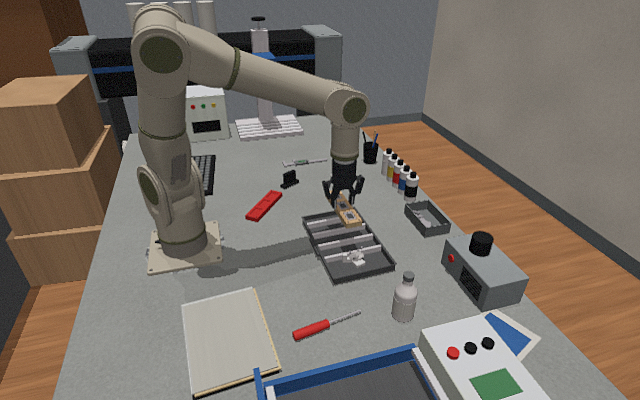

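View pics/e1t.png

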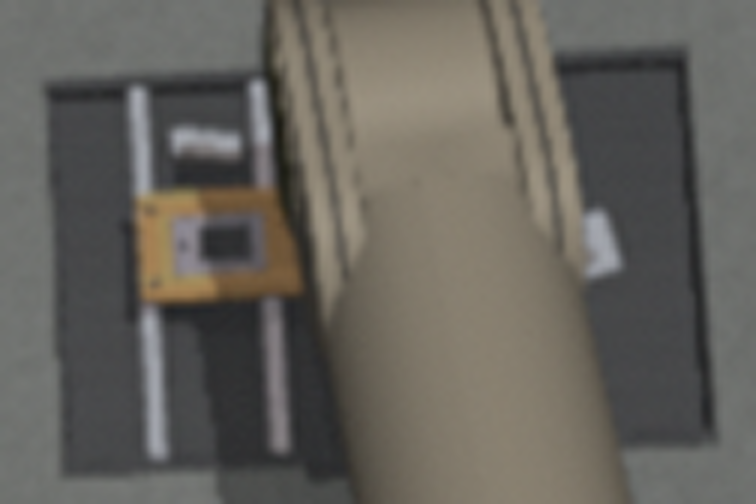

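The jig is held about 10 cm up with the tags seated. For a level check, I'll compare the expected corners of a level jig (top face at z≈0.149) with the picture.

Run:
```python
from h import *
J=np.array([.5151,-.1148]);a=np.radians(92.14);u=np.array([np.cos(a),np.sin(a)]);v=np.array([u[1],-u[0]])
im=cv2.imread("pics/e0.png")[:,:,::-1];k=8;x0,y0=315,175
big=cv2.resize(im[y0:y0+60,x0:x0+60],None,fx=k,fy=k,interpolation=cv2.INTER_CUBIC).copy()
for z,c in((.149,(0,255,0)),(.130,(255,0,255))):
  for s,t in((-.1,-.026),(-.1,.026),(.1,-.026),(.1,.026)):
    p=proj("side",[*(J+s*u+t*v),z])[0];cv2.circle(big,tuple(((p-[x0,y0]+.5)*k).astype(int).tolist()),4,c,-1)
cv2.imwrite("pics/e2.png",big[:,:,::-1])
t=cv2.imread("pics/e0t.png")[:,:,::-1];x0,y0=330,170
big=cv2.resize(t[y0:y0+45,x0:x0+60],None,fx=k,fy=k,interpolation=cv2.INTER_CUBIC).copy()
for s,t_ in((.1,-.026),(.1,.026)):
    p=proj("top",[*(J+s*u+t_*v),.149])[0];cv2.circle(big,tuple(((p-[x0,y0]+.5)*k).astype(int).tolist()),4,(0,255,0),-1)
cv2.imwrite("pics/e2t.png",big[:,:,::-1])
o=get_obs();print(o["joint_velocities"].round(4),o["torque"].round(2))
```

```text
[-0.0026 -0.     -0.0008 -0.0018 -0.0021 -0.0005  0.0007] [0.02 0.01 0.02]
```

View pics/e2.png

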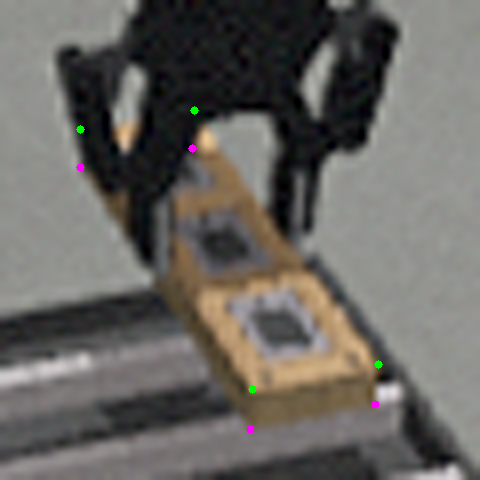

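View pics/e2t.png

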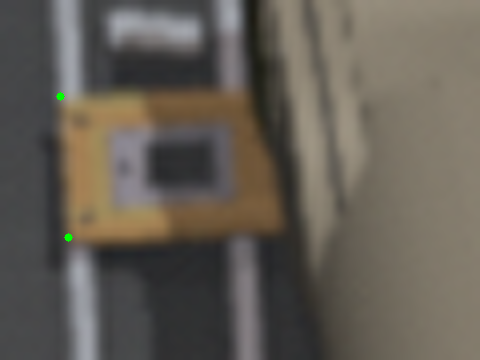

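Near corners match within about 1 px in the side view and 1–2 px in the top view, so the jig is level. The far-end edges line up too. The joints are at rest and the wrist moment is about 0. The scraper stands upright at side (289,180), the bystanders are where they were, and all tags are in their pockets. I'll hand in.

```bash
python3 -c "
from workcell import *
print(hand_in())"
```

```text
the job is handed in; nothing more can be done
None
```

I scraped all four offcuts off the jig's −y end into the tray in one sweep and stood the scraper back upright on the desk. The job is handed in, with the jig held about 10 cm above the bars, over the tray.

**Last checks before handing in, at 22 s of the 64 s:**
- **Level and still:** the jig's visible corners match a level jig to within 1–2 px. The joints are at rest, the wrist force reads about 4 N (the jig's weight), and the wrist moment is near zero.
- **Tags:** all three lie in their pockets. The middle and −y ones show in the side view and the +y one in the top view.
- **Offcuts:** they lie in the tray past the −y end. One is flat on the floor and three are piled against the pins. No finger touched them in any picture.
- **Scraper:** it stands upright within about 3 mm of where it started.
- **Everything else:** the gauge, tape, caliper, cleaner, driver and the red board show no visible movement.

The arm hid part of the tray in the last top view, so I checked the pile of offcuts only from the side. No check failed. The only disagreement was a height error of up to about 5 mm while lowering, which I corrected before each contact.

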